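# Clamp a batten in a routing jig with its draw latch

### The arm

A 6-joint arm with a two-finger parallel gripper is mounted at the origin on the work surface. World frame = base frame: x ahead of the robot, y to its left, z up, the work surface at z = 0. Lengths are in m, angles in degrees, forces in N, time in s.
With the tool pointing down it reaches from about 0.4 to 0.925 m from the base axis. Payload 12.5 kg.
Tool frame: the origin (TCP) lies midway between the tips of the shut fingers; the grasp point (between the pads) lies 19 mm behind it; y points along the fingers, x is the direction in which the jaws open and shut, and the axes are right-handed (so a half turn about y gives the same grasp; the last joint's range is limited). The gripper opens to 95 mm and grips with 3 to 60 N. Pads are 20 mm wide; open, the fingers measure 119 mm over their backs; the gripper's body (75 mm by 180 mm) begins 59 mm behind the grasp point.
Start: joints at [-77.154, 28.126, 89.318, -0, 62.55, -6.05], TCP at [0.202, -0.591, 0.215] pointing down, gripper open.
Joint ranges: [-177.58, 177.58], [-47.91, 125.51], [2.72, 160], [-65.01, 245.01], [3.68, 167.84], [-153.87, 153.87]. Speed limits (degrees/s): [127.2, 127.2, 159.86, 180, 180, 180].

### API

Orientations are given as [roll, pitch, yaw] about the fixed x, y, z axes, in that order (R = Rz(yaw) Ry(pitch) Rx(roll)).
In Python, from cell import sense, get_image, hand_in gives the robot as it stands.
- The arm moves only by the shell command python3 -m pendant 'ROWS' [OPENING] [FORCE]. ROWS is a JSON object of lists of equal length, an entry for each row: "dp": the shift along the tool's x, y, z in cm, a list of three; "turn": the turn about the tool's y in degrees. A call has 1 to 5 rows; each row shifts and turns the commanded pose from where the row before left it, along the tool's axes as they then stand; what a row does not reach is not made up. A row lasts 1/8 s, in which the tool goes at most 62.5 mm and 10.7 degrees, less where a joint would pass 70% of its speed; a pose out of reach is approached as far as the arm can. A call with a gripper value outside its range is refused whole. OPENING is the closure in counts, from 0 (fully open) to 255 (shut), set as the call begins (- or left out, the last holds). The fingers move at their own pace and stop on an object; FORCE is the grip in N (left out, the last holds). Time passes only in rows, so rows that do not move let the fingers close. It gives the time, the measured TCP pose, the force and the opening at its end, in the units of the state.
- sense(): the state, without advancing time (a new reading comes with each control period).
- get_image(name): name is "scene" or "top" or "wrist"; returns a dict with "color" (400x640x3 uint8, red, green, blue), "vertical_fov" (degrees; the focal length in pixels is half the picture's height over the tangent of half this angle, whatever the lens; pixels are square), "cx", "cy" (the principal point, pixels), "dist" ([k1, k2, p1, p2, k3] as OpenCV has them; the pictures are not rectified), "world_to_cam" (4x4, takes a point from world to camera coordinates); the wrist camera has in their place "tool_from_camera" (4x4, takes a point from camera to tool coordinates, whose origin is the TCP and whose axes are the tool frame's). Camera axes: x right, y down, z forward; pixel columns grow to the right and rows downward; lengths in m; the calibration is good to about 2 mm. A picture is of the moment at which its call begins: read the wrist's pose just before it. There is no depth.
- hand_in(): hands the job in, once; it reports no verdict.
The state is a dict: "time_s": time; "joint_pos": joint angles; "joint_velocities": joint speeds; "joint_efforts": joint torques, N m; "eef_pos": TCP position; "orientation": TCP orientation; "force": force on the tool from outside, world axes, zero at the start; "ft_torque": the same for the moment, N m; "gripper_width": finger opening in m.
Only numpy, scipy, OpenCV 4.12 (cv2) and the standard library are available. Lean on these libraries where they do the work, as an engineer would, in place of code of your own. Each camera call takes 0.05 s, during which the arm holds its last target.

### The job

The batten lies loose in the plywood routing jig: gently push the wooden sliding jaw up against it until the batten sits square and tight against the fence, then hook the latch's wire loop over the dark steel keeper on the jaw so that its crossbar sits under the keeper's lip. Then press the red lever over centre until it lies flat and locked. Until the lever goes over, ease the jaw and the loop home by feel with a light hand of about 10 N, never ramming them, and leave everything else on the bench where it is.

Things in the scene. Friction and masses are not known exactly. Their poses are not given: they have to be found in the camera images.
- jig: Fixed plywood jig, 170 (x) x 262 (y) x 18 thick; it may stand anywhere, turned. Origin on the bench, z up. All offsets below marked 'jig' are in its frame, mm. The latch pulls along jig y: the latch stands at -y, the jaw at +y. Fence: bar along jig x, 170 long, inner face at y -13, top at z 38. Lever pivot: a horizontal axis along jig x through (y -50, z 52). The loop's side wires pass on either side of the latch; batten top is at z 40, jaw top at z 34.
- batten: Loose dark wood batten 260 (its x) x 45 (y) x 22 high, about 0.25 kg, origin at the centre of its underside; it lies on the jig along jig x between fence and jaw, 4 to 10 mm off the fence and up to 2 degrees askew. Tight against the fence its origin is at jig y 9.5.
- jaw: Sliding jaw: pale wooden block 170 (x) x 48 (y) x 16 high, cork-coloured front, bottom at jig z 18. Origin: bottom edge of its front face, mid-length; axes as the jig. It slides along jig y only (2.5 N friction), and stays where it is left. It starts 18 to 32 mm open. Home, its front face is at jig y 32. It can be pushed anywhere on its back face; the raised loop and tab hang over the middle of it, so push about 70 mm to one side of the middle.
- jaw_face (a point): Middle of the jaw's front face (jig z 26); axes as the jig.
- jaw_back (a point): Middle of the jaw's back face (jig z 26), 48 behind the front face; push towards jig -y.
- keeper (a joint): Spring-loaded keeper on the jaw: how far it is drawn towards the latch, m; 0 at rest, 8 N per mm, at most 0.010; locked latch about 0.004. A dark steel C-shaped hook, 14 wide (x), open to +y. About its own centre height: throat 10.5 high, from the ledge's top (5.25 below; ledge ends 17 past the mark) to the lip's underside (5.25 above; lip 6 thick, ends 2 past the mark to +y).
- mark (a point): Fixed point on the jaw (jig y 66, z 45 with the jaw home), axes as the jig: where the crossbar's centre sits with the keeper at its lowest. The keeper is on a height screw: its throat's centre is anywhere from 0 to 14 above the mark, not measured, but fixed. Its post's far face is 4 from the mark to -y. Lower the bar on the ledge by feel beyond the lip, then slide it in.
- loop: Steel wire loop (bail), 30 wide between its two side wires (6 thick), hinged by a pin on the lever. Origin on the pin axis; y runs from the pin to the crossbar, x as jig x. The pin lies 22 from the lever pivot, 20 degrees below the lever's own line on the grip side, so at lever angle a the pin is at jig y = -50 - 22 cos(a-20 deg), z = 52 + 22 sin(a-20 deg). Stiff hinge (0.04 N m): it stays where it is left, starting 9 to 43 degrees above level.
- bar (a point): Centre of the loop's crossbar, a round bar 8 thick along x, 132 from the pin axis.
- tab (a point): Middle of the grip on the loop's yellow tab, 36 beyond the crossbar (168 from the pin) and 3 above the loop's plane. Tab 14 wide (x), 6 thick, from 2 to 52 beyond the crossbar. Pinch it across its width from above. Moving it by hand moves loop and lever together. Axes as the loop.
- lever (a joint): Lever angle a, rad: 0 = flat and locked, pointing to jig -y; pi/2 = upright; starts 1.65 to 2.05 (leaning to the jaw); at most 2.45. Friction 0.06 N m. With the loop hooked the pull begins near 1.2, is greatest at 0.35 (dead centre), and below that the lever snaps flat by itself.
- lever_tip (a point): Free end of the red lever, 86 from the pivot; lever 22 wide, 7 thick, red over the outer 58; y axis points back to the pivot.
- wrench: Bystander: steel spanner 130 long; leave it alone. Origin under its middle.
- sander: Bystander: cork sanding block 50 x 90 x 22; leave it alone. Origin under its middle.
- glue: Bystander: yellow glue bottle 56 across, 160 tall; leave it alone. Origin under its middle.
- tin: Bystander: bare metal can 72 across, 70 tall; leave it alone. Origin under its middle.
- tape: Bystander: blue tape measure 65 x 32 x 60; leave it alone. Origin under its middle.
- square: Bystander: try square, dark wood stock 110 long, steel blade 160 long; leave it alone. Origin under its middle.
- offcut: Bystander: pale board offcut 70 x 100 x 22; leave it alone. Origin under its middle.

How it is judged (in metres and radians):
On the way, in this order (a step that is already met when the one before it is completed fails the run):
1. the jaw is pushed home and the batten is square and tight against the fence (y of jaw_face in the frame of jig below 0.0335 m and y of batten in the frame of jig below 0.011 m and angle between the x axis of batten and the x axis of jig, either way round below 0.02 rad), for 0.2 s.
2. with the lever still up, the loop's crossbar sits in the keeper under its lip (y of bar in the frame of mark between -0.012 and 0.0035 m and z of bar in the frame of mark between -0.003 and 0.017 m and x of bar in the frame of mark between -0.01 and 0.01 m and value of joint lever above 0.85 rad and value of joint keeper below 0.0025 m), for 0.05 s.
3. the lever is flat and the keeper is drawn by the loop (y of bar in the frame of mark between -0.012 and 0.0035 m and z of bar in the frame of mark between -0.003 and 0.017 m and x of bar in the frame of mark between -0.01 and 0.01 m and value of joint lever below 0.08 rad and value of joint keeper above 0.002 m), for 0.2 s.
At the end, for the whole second after the job is handed in: Lever flat (under 0.08 rad), keeper drawn more than 2 mm by the loop, crossbar in the keeper (its centre, from the mark: y from -12 to 3.5 mm, z from -3 to 17 mm, within 10 mm sideways), jaw and batten within 1.5 mm of home, batten within 0.02 rad of the jig and at rest (all of step 1 and all of step 3 and linear speed of batten below 0.01 m/s); the robot touches nothing.
It fails at once if while the lever is up (above 1.15 rad), the jaw presses the batten with more than 18 N (contact force between jaw and batten above 18 N and value of joint lever above 1.15 rad).
It fails at once if while the lever is up (above 1.15 rad), the loop is forced on the jaw or its keeper with more than 18 N (contact force between loop and jaw above 18 N and value of joint lever above 1.15 rad).
It fails at once if a bystander is moved by more than 20 mm (distance of any of wrench, sander, glue, tin, tape, square, offcut from where it was at the start of the episode above 0.02 m).
It also fails if it takes over 72 s, if anything falls off the work surface, if the arm or the gripper's body presses on something with over 40 N, if the wrist force passes 120 N, or if a joint passes its speed limit or range.

## Working session

There is one attempt and no reset: what is moved stays moved. The work goes in short steps, Python scripts to look and compute and a shell command to move; the robot and the scene stay as the last step left them, time stands still between calls to the robot, and variables do not carry over. Pictures are saved under pics/ and viewed, and the job is handed in when it is done.

```bash
ls; mkdir -p pics; cat > h.py <<'E'
import numpy as np, cv2
from cell import sense, get_image
from scipy.spatial.transform import Rotation as R
def snap(n,f):
    s=sense(); im=get_image(n); cv2.imwrite('pics/'+f+'.png',im['color'][:,:,::-1]); return s,im
def K(im):
    f=200/np.tan(np.radians(im['vertical_fov'])/2); return np.array([[f,0,im['cx']],[0,f,im['cy']],[0,0,1.]])
def c2w(im,s=None):
    if 'world_to_cam' in im: return np.linalg.inv(np.array(im['world_to_cam']))
    T=np.eye(4);T[:3,:3]=R.from_euler('xyz',s['orientation'],degrees=True).as_matrix();T[:3,3]=s['eef_pos']
    return T@np.array(im['tool_from_camera'])
def rays(im,px,s=None):
    p=cv2.undistortPoints(np.array(px,float).reshape(-1,1,2),K(im),np.array(im['dist'],float)).reshape(-1,2)
    T=c2w(im,s); d=np.c_[p,np.ones(len(p))]@T[:3,:3].T
    return T[:3,3],d/np.linalg.norm(d,axis=1,keepdims=True)
def onz(im,px,z,s=None):
    o,d=rays(im,px,s); return o+d*((z-o[2])/d[:,2])[:,None]
def tri(obs):
    A=np.zeros((3,3));b=np.zeros(3);L=[]
    for o,d in obs:
        M=np.eye(3)-np.outer(d,d);A+=M;b+=M@o
    x=np.linalg.solve(A,b); return x,[np.linalg.norm((np.eye(3)-np.outer(d,d))@(x-o)) for o,d in obs]
def proj(im,P,s=None):
    T=np.linalg.inv(c2w(im,s)); r=cv2.Rodrigues(T[:3,:3])[0]
    return cv2.projectPoints(np.array(P,float).reshape(-1,1,3),r,T[:3,3],K(im),np.array(im['dist'],float))[0].reshape(-1,2)
E
python3 - <<'E'
from h import *
for n in ['scene','top','wrist']:
    s,im=snap(n,n+'0'); T=c2w(im,s); print(n,im['vertical_fov'],T.round(3).tolist(),im['dist'])
print(s)
E
```

```text
pics
scene 56.021914316347036 [[-0.725, 0.468, -0.506, 1.138], [0.689, 0.506, -0.519, 0.55], [0.013, -0.724, -0.689, 0.86], [0.0, 0.0, 0.0, 1.0]] [-0.03238099  0.          0.          0.          0.        ]
top 47.70048143882227 [[-0.026, -0.988, 0.149, 0.333], [-1.0, 0.024, -0.015, -0.032], [0.011, -0.15, -0.989, 1.489], [0.0, 0.0, 0.0, 1.0]] [-0.09736081  0.          0.          0.          0.        ]
wrist 62.05641077121188 [[0.324, -0.911, -0.256, 0.275], [-0.946, -0.312, -0.088, -0.567], [0.0, 0.271, -0.963, 0.385], [0.0, 0.0, 0.0, 1.0]] [-0.02041488  0.          0.          0.          0.        ]
{'time_s': 0.1, 'joint_pos': array([-7.71557621e+01,  2.81611904e+01,  8.93462521e+01, -7.29950047e-04,
        6.25507155e+01, -6.04950079e+00]), 'joint_velocities': array([ 0.04452753, -0.04327975, -0.09288351,  0.02497034,  0.00210003,
        0.00035004]), 'joint_efforts': array([ 4.45623838e-03, -6.13620114e+01, -2.58606058e+01,  6.93661650e-02,
        4.70131938e-02, -5.04421405e-05]), 'eef_pos': array([ 0.2023632 , -0.59110188,  0.2141171 ]), 'orientation': array([-8.99945147e+01,  5.79023088e-02, -7.11059217e+01]), 'force': array([-0.65932997,  0.36782226, -0.51376805]), 'ft_torque': array([-0.01201868,  0.03533502, -0.00833732]), 'gripper_width': 0.09522351759380734}
```

View pics/scene0.png

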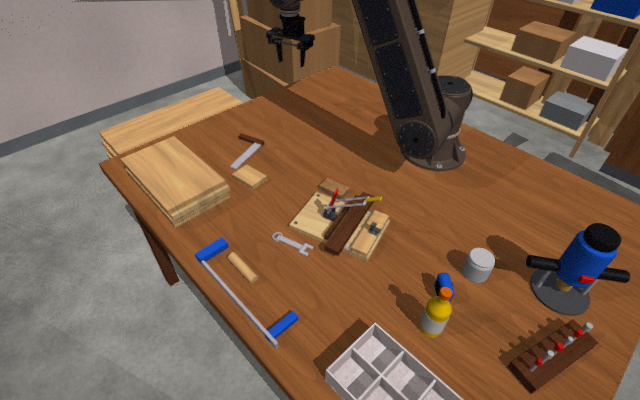

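View pics/top0.png

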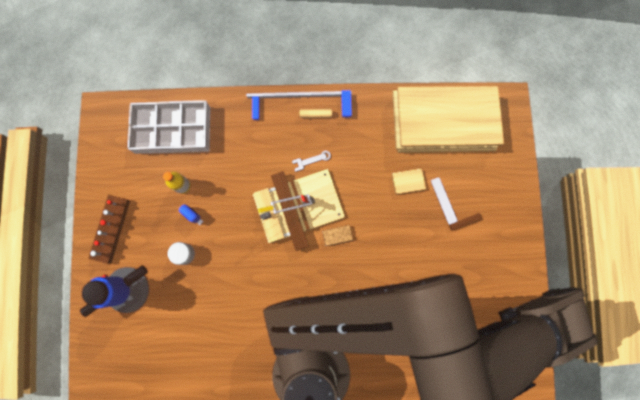

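View pics/wrist0.png

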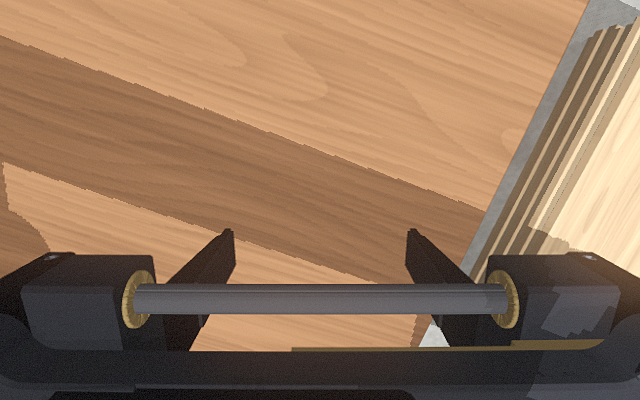

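```bash
python3 - <<'E'
from h import *
for n,(a,b,c,d) in {'scene':(270,170,410,270),'top':(235,145,365,265)}.items():
    im=cv2.imread(f'pics/{n}0.png')[b:d,a:c]; cv2.imwrite(f'pics/{n}0c.png',cv2.resize(im,None,fx=5,fy=5,interpolation=cv2.INTER_CUBIC))
E
```

```text
(no output)
```

View pics/scene0c.png

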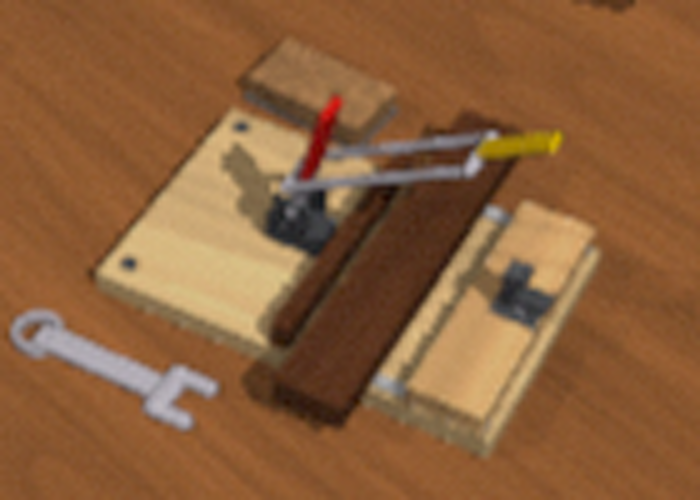

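View pics/top0c.png

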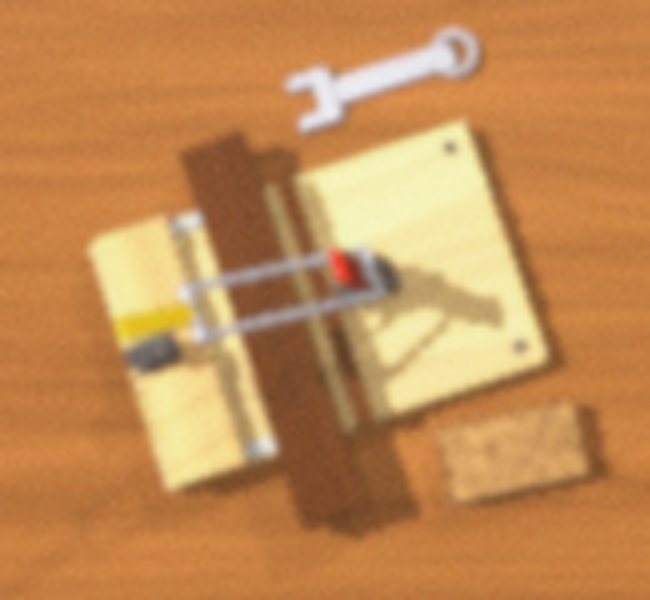

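```bash
python3 - <<'E'
from h import *
im=get_image('top'); sc=get_image('scene')
o=np.array([235,145])
for p,z in [((465,122),.018),((548,360),.018),((90,240),.034),((172,490),.034),((295,175),.018),((375,418),.018)]:
    print('top',p,onz(im,[np.array(p)/5+o],z).round(4))
o=np.array([270,170])
for p,z in [((95,277),.018),((235,110),.018),((485,445),.018),((598,252),.018)]:
    print('sc',p,onz(sc,[np.array(p)/5+o],z).round(4))
T=np.array([235,145]);S=np.array([270,170])
for nm,a,b in [('tabend',(115,325),(558,140)),('levertip',(340,260),(334,102)),('keeper',(150,350),(520,290)),('bar L',(187,295),(490,137)),('barR',(200,333),(472,172))]:
    p=[np.array(a)/5+T];q=[np.array(b)/5+S]
    r1=rays(im,p);r2=rays(sc,q); print(nm,tri([(r1[0],r1[1][0]),(r2[0],r2[1][0])]))
E
```

```text
top (465, 122) [[ 0.6601 -0.0723  0.018 ]]
top (548, 360) [[ 0.4997 -0.1223  0.018 ]]
top (90, 240) [[0.5838 0.1749 0.034 ]]
top (172, 490) [[0.4198 0.1228 0.034 ]]
top (295, 175) [[0.6269 0.0412 0.018 ]]
top (375, 418) [[ 0.4644 -0.0083  0.018 ]]
sc (95, 277) [[ 0.668  -0.0639  0.018 ]]
sc (235, 110) [[ 0.5034 -0.1153  0.018 ]]
sc (485, 445) [[0.5905 0.1812 0.018 ]]
sc (598, 252) [[0.4278 0.1309 0.018 ]]
tabend (array([0.50895188, 0.14082197, 0.17212246]), [np.float64(0.00019020878045397204), np.float64(0.0001902087804540656)])
levertip (array([0.54855362, 0.01071555, 0.13761641]), [np.float64(0.0023676560009941493), np.float64(0.002367656000994165)])
keeper (array([0.50939581, 0.13408159, 0.04726816]), [np.float64(0.0006889120435355687), np.float64(0.0006889120435355513)])
bar L (array([0.52517126, 0.10298917, 0.15933524]), [np.float64(0.0043632809972699044), np.float64(0.004363280997269732)])
barR (array([0.51216166, 0.09361497, 0.11580373]), [np.float64(0.002975524442815621), np.float64(0.0029755244428154803)])
```

```bash
cat > plan.py <<'E'
from h import *
def plan(target,yaw,n,polar=False):
    s=sense(); p0=s['eef_pos']; y0=s['orientation'][2]; t=np.array(target)
    w=np.linspace(0,1,n+1)[:,None]
    if polar:
        a=np.array([np.hypot(*p0[:2]),np.arctan2(p0[1],p0[0]),p0[2]]);b=np.array([np.hypot(*t[:2]),np.arctan2(t[1],t[0]),t[2]])
        q=a+(b-a)*w; P=np.c_[q[:,0]*np.cos(q[:,1]),q[:,0]*np.sin(q[:,1]),q[:,2]]
    else: P=p0+(t-p0)*w
    dy=((yaw-y0+180)%360-180)/n
    for i in range(n):
        Rm=R.from_euler('xyz',[-90,0,y0+dy*i],degrees=True).as_matrix()
        print(np.round(Rm.T@(P[i+1]-P[i])*100,2).tolist(), round(-dy,2))
E
python3 -c "
from plan import *
plan([.535,.08,.28],17,16,True)"
```

```text
[-0.76, -0.41, 5.37] -5.51
[-0.71, -0.41, 5.34] -5.51
[-0.66, -0.41, 5.3] -5.51
[-0.61, -0.41, 5.26] -5.51
[-0.56, -0.41, 5.22] -5.51
[-0.51, -0.41, 5.18] -5.51
[-0.46, -0.41, 5.13] -5.51
[-0.42, -0.41, 5.09] -5.51
[-0.37, -0.41, 5.05] -5.51
[-0.32, -0.41, 5.01] -5.51
[-0.28, -0.41, 4.97] -5.51
[-0.24, -0.41, 4.92] -5.51
[-0.19, -0.41, 4.88] -5.51
[-0.15, -0.41, 4.84] -5.51
[-0.11, -0.41, 4.79] -5.51
[-0.07, -0.41, 4.75] -5.51
```

```bash
python3 -m pendant '{"dp":[[-0.7,-0.8,5.4],[-0.7,-0.8,5.3],[-0.7,-0.8,5.3],[-0.6,-0.8,5.3],[-0.6,-0.8,5.2]],"turn":[-5.5,-5.5,-5.5,-5.5,-5.5]}' 
python3 -m pendant '{"dp":[[-0.5,-0.8,5.2],[-0.5,-0.8,5.1],[-0.4,-0.8,5.1],[-0.4,-0.8,5],[-0.3,0,5]],"turn":[-5.5,-5.5,-5.5,-5.5,-5.5]}' 
python3 -m pendant '{"dp":[[-0.3,0,5],[-0.2,0,4.9],[-0.2,0,4.9],[-0.2,0,4.8],[-0.1,0,4.8]],"turn":[-5.5,-5.5,-5.5,-5.5,-5.5]}' 255 20
python3 -c "
from plan import *
plan([.535,.08,.28],17,1)
s,im=snap('wrist','w1')"
```

```text
time_s: 0.88
eef_pos: [0.4154, -0.431, 0.2548]
orientation: [-90.0, -0.0, -43.4]
force: [0.1, -1.3, 0.6]
gripper_width: 0.0952
time_s: 1.5
eef_pos: [0.5336, -0.2074, 0.2871]
orientation: [-90.0, -0.1, -15.9]
force: [1.6, -0.2, -0.2]
gripper_width: 0.095
time_s: 2.12
eef_pos: [0.5449, 0.0347, 0.2865]
orientation: [-90.0, -0.0, 11.6]
force: [0.5, -0.3, 0.3]
gripper_width: 0.051
[-0.06, 0.65, 4.64] -5.42
```

View pics/w1.png

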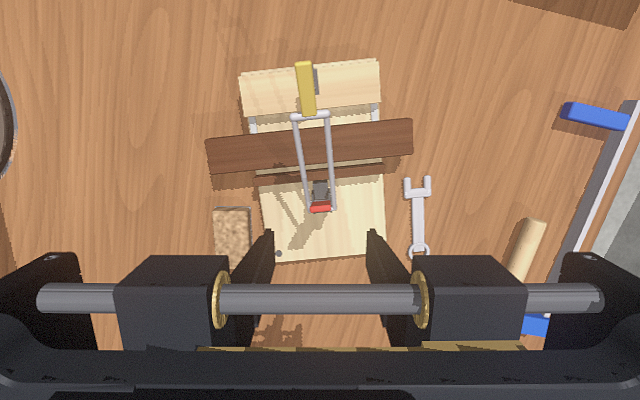

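```bash
cp pics/w1.png pics/w1a.png; python3 - <<'E'
from h import *
s,im=snap('wrist','w1'); import pickle; pickle.dump((s,im),open('w1.pkl','wb'))
i=cv2.imread('pics/w1.png'); cv2.imwrite('pics/w1c.png',cv2.resize(i[50:270,195:435],None,fx=2.7,fy=2.7,interpolation=cv2.INTER_CUBIC))
E
python3 -m pendant '{"dp":[[0,0,4.6],[0,0,4.6],[0,0,3],[0,0,0]],"turn":[-5.4,0,0,0]}'
python3 - <<'E'
from h import *
s,im=snap('wrist','w2'); import pickle; pickle.dump((s,im),open('w2.pkl','wb'))
i=cv2.imread('pics/w2.png'); cv2.imwrite('pics/w2c.png',cv2.resize(i[80:380,180:420],None,fx=2,fy=2,interpolation=cv2.INTER_CUBIC))
print(s['eef_pos'],s['orientation'],s['gripper_width'])
E
```

```text
time_s: 2.72
eef_pos: [0.5137, 0.1518, 0.2867]
orientation: [-90.0, -0.0, 16.9]
force: [0.2, -0.3, 0.1]
gripper_width: 0.003
[0.51368391 0.15184054 0.28665538] [-9.00061463e+01 -3.14935317e-03  1.68897680e+01] 0.0030321711354133777
```

View pics/w2.png

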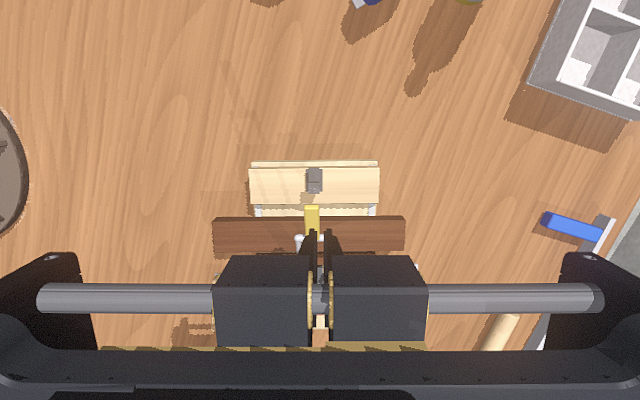

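View pics/w1c.png

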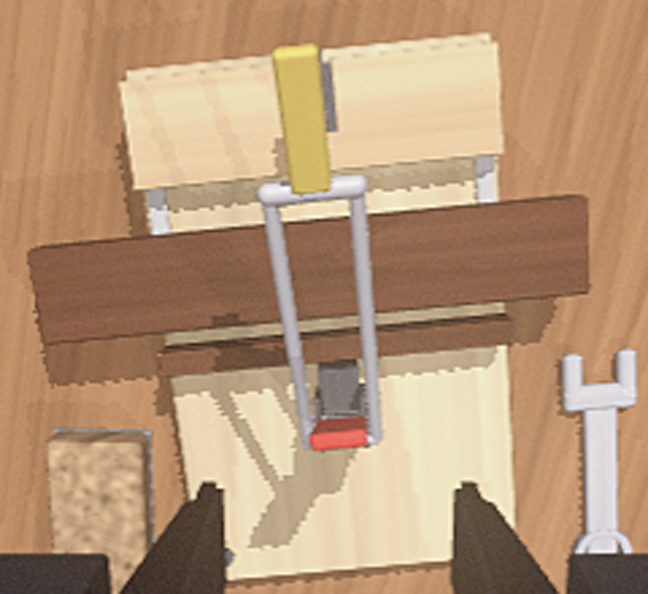

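View pics/w2c.png

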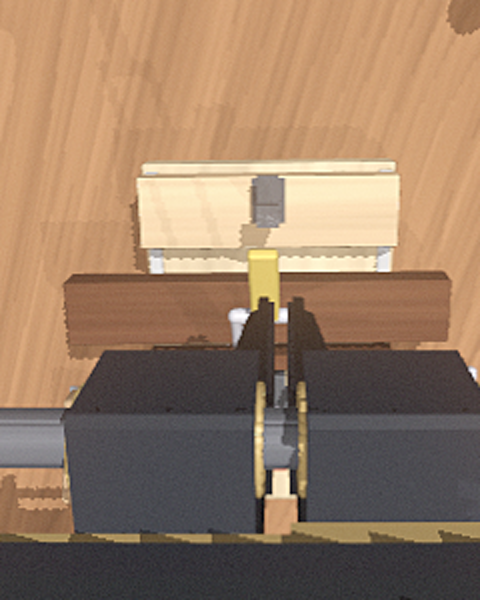

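```bash
python3 - <<'E'
from h import *
import pickle
s1,i1=pickle.load(open('w1.pkl','rb'));s2,i2=pickle.load(open('w2.pkl','rb'))
A=lambda p:np.array(p)/2.7+[195,50]
B=lambda p:np.array(p)/2+[180,80]
def t(nm,a,b):
    r1=rays(i1,[A(a)],s1);r2=rays(i2,[B(b)],s2);x,e=tri([(r1[0],r1[1][0]),(r2[0],r2[1][0])]);print(nm,x.round(4),np.round(e[0],4)); return x
t('jawBL',(122,83),(138,178));t('jawBR',(497,43),(400,175));t('jawFL',(135,188),(140,246));t('jawFR',(502,152),(398,247))
t('batTL',(28,248),(66,285));t('batTR',(588,195),(449,279))
t('tabL',(275,48),(249,250));t('tabR',(318,45),(277,250));t('barL',(265,192),(234,315))
def one(nm,f,im,s,z,*ps): print(nm,onz(im,[f(p) for p in ps],z,s).round(4).tolist())
one('w2 jawB',B,i2,s2,.034,(138,178),(400,175)); one('w2 jawF',B,i2,s2,.034,(140,246),(398,247))
one('w1 jawB',A,i1,s1,.034,(122,83),(497,43)); one('w1 jawF',A,i1,s1,.034,(135,188),(502,152))
one('w2 jigend',B,i2,s2,.018,(143,164),(395,162))
one('w1 jigcorn',A,i1,s1,.018,(514,548))
one('w1 batten',A,i1,s1,.040,(28,248),(588,195),(588,292),(48,343))
one('w2 batten',B,i2,s2,.040,(65,285),(449,279))
one('w1 fence top back edge',A,i1,s1,.038,(163,374),(510,341)); one('w1 fence in',A,i1,s1,.038,(163,352),(510,318))
E
```

```text
jawBL [0.4278 0.1205 0.0325] 0.0003
jawBR [0.5887 0.1718 0.034 ] 0.0004
jawFL [0.44   0.076  0.0319] 0.0006
jawFR [0.6019 0.1269 0.0398] 0.0007
batTL [0.4011 0.0416 0.0492] 0.0005
batTR [0.6434 0.1164 0.0403] 0.0009
tabL [0.5043 0.1371 0.1722] 0.0002
tabR [0.5165 0.1406 0.1715] 0.0003
barL [0.5076 0.0936 0.1451] 0.0
w2 jawB [[0.4277, 0.1208, 0.034], [0.589, 0.1719, 0.034]]
w2 jawF [[0.4397, 0.0765, 0.034], [0.6041, 0.1258, 0.034]]
w1 jawB [[0.4284, 0.1206, 0.034], [0.5883, 0.1716, 0.034]]
w1 jawF [[0.441, 0.0763, 0.034], [0.6023, 0.1269, 0.034]]
w2 jigend [[0.4262, 0.127, 0.018], [0.5865, 0.1772, 0.018]]
w1 jigcorn [[0.6635, -0.0686, 0.018]]
w1 batten [[0.3978, 0.0399, 0.04], [0.6444, 0.1166, 0.04], [0.6568, 0.0739, 0.04], [0.4124, -0.0029, 0.04]]
w2 batten [[0.3989, 0.0375, 0.04], [0.6426, 0.1161, 0.04]]
w1 fence top back edge [[0.4681, -0.0071, 0.038], [0.6275, 0.0433, 0.038]]
w1 fence in [[0.4664, 0.0036, 0.038], [0.6247, 0.0541, 0.038]]
```

```bash
cat >> h.py <<'E'
JO=np.array([.5415,.0412,0]);JY=17.5
RJ=R.from_euler('z',JY,degrees=True).as_matrix()
def j2w(p): return JO+RJ@(np.array(p,float)/1000)
def w2j(p): return (RJ.T@(np.array(p)-JO))*1000
E
python3 -c "
from plan import *
i=0
print(j2w([70,135,290])); plan(j2w([70,135,287]),-72.5,9)"
```

```text
[0.5676649  0.19100119 0.29      ]
[0.7, -0.0, 0.25] 9.93
[0.64, -0.0, 0.37] 9.93
[0.57, -0.0, 0.48] 9.93
[0.48, -0.0, 0.57] 9.93
[0.38, -0.0, 0.64] 9.93
[0.26, -0.0, 0.7] 9.93
[0.14, -0.0, 0.73] 9.93
[0.01, -0.0, 0.74] 9.93
[-0.12, -0.0, 0.73] 9.93
```

```bash
python3 -m pendant '{"dp":[[0.7,0,0.3],[0.6,0,0.4],[0.6,0,0.5],[0.5,0,0.6],[0.4,0,0.6]],"turn":[9.9,9.9,9.9,9.9,9.9]}' 
python3 -m pendant '{"dp":[[0.3,0,0.7],[0.1,0,0.7],[0,0,0.7],[-0.1,0,0.7],[0,0,0]],"turn":[9.9,9.9,9.9,10.2,0]}' 
python3 - <<'E'
from h import *
s,im=snap('scene','s2');i=cv2.imread('pics/s2.png');cv2.imwrite('pics/s2c.png',cv2.resize(i[80:300,230:500],None,fx=2.7,fy=2.7))
print(w2j(s['eef_pos']),s['force'])
E
```

```text
time_s: 3.4
eef_pos: [0.5447, 0.1725, 0.2865]
orientation: [-90.0, -0.0, -33.1]
force: [0.0, -0.1, -0.1]
gripper_width: 0.0001
time_s: 4.03
eef_pos: [0.5676, 0.1898, 0.2863]
orientation: [-90.0, -0.0, -72.6]
force: [-0.4, -0.3, 0.5]
gripper_width: 0.0005
[ 69.55714608 133.8416877  286.28970544] [-0.39346468 -0.27791541  0.51758485]
```

View pics/s2c.png

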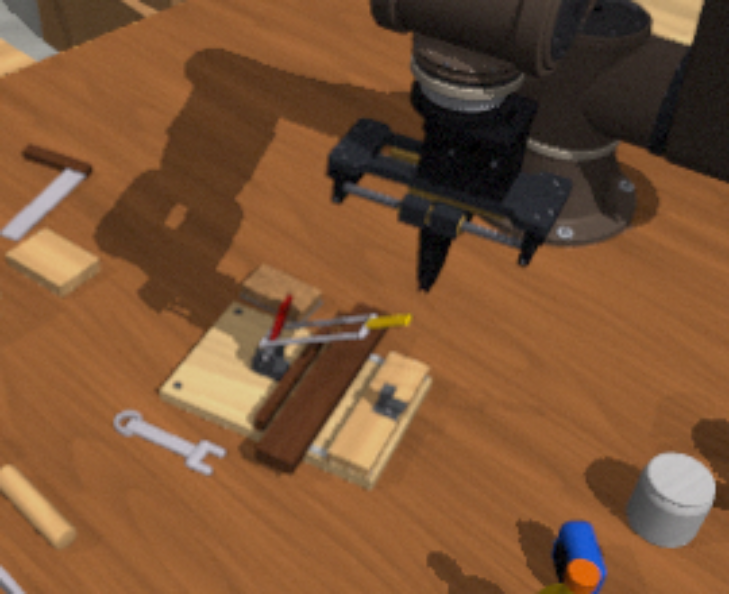

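```bash
python3 -m pendant '{"dp":[[0,6,0],[0,6,0],[0,5,0],[0,4,0],[0,2,0]],"turn":[0,0,0,0,0]}' 
python3 -m pendant '{"dp":[[0,2,0],[0,1,0],[0,0,0]],"turn":[0,0,0]}' 
python3 - <<'E'
from h import *
s,im=snap('scene','s3');i=cv2.imread('pics/s3.png');cv2.imwrite('pics/s3c.png',cv2.resize(i[100:280,270:430],None,fx=3.3,fy=3.3))
print(w2j(s['eef_pos']),s['force'])
E
```

```text
time_s: 4.7
eef_pos: [0.5661, 0.19, 0.0545]
orientation: [-90.2, 0.0, -72.4]
force: [0.1, -1.3, 1.0]
gripper_width: 0.0004
time_s: 5.08
eef_pos: [0.5668, 0.1906, 0.0263]
orientation: [-90.0, -0.0, -72.5]
force: [0.9, 0.2, -0.7]
gripper_width: 0.0007
[ 69.066883   134.89027414  26.34098416] [ 0.94696143  0.19441143 -0.70106504]
```

View pics/s3c.png

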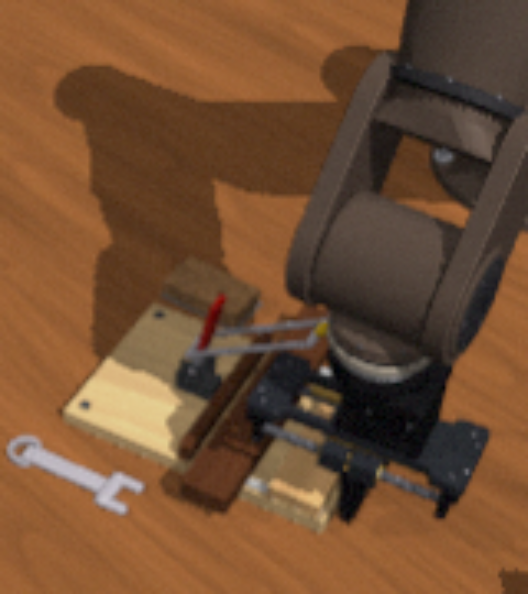

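```bash
python3 -m pendant '{"dp":[[0.4,0,0],[0.4,0,0],[0.2,0,0],[0.2,0,0],[0.2,0,0]],"turn":[0,0,0,0,0]}' 
python3 -m pendant '{"dp":[[0.2,0,0],[0.2,0,0],[0.2,0,0]],"turn":[0,0,0]}' 
python3 -c "
from h import *
s=sense();print(w2j(s['eef_pos']),RJ.T@s['force'])"
```

```text
time_s: 5.75
eef_pos: [0.5711, 0.1775, 0.0266]
orientation: [-90.0, -0.0, -72.6]
force: [0.4, 0.0, 0.3]
gripper_width: 0.0004
time_s: 6.12
eef_pos: [0.5728, 0.172, 0.0266]
orientation: [-90.0, 0.0, -72.6]
force: [-0.3, 3.2, -0.4]
gripper_width: 0.0002
[ 69.21479642 115.37012051  26.57282567] [ 0.64655192  3.1324226  -0.4096147 ]
```

```bash
python3 -m pendant '{"dp":[[0.3,0,0],[0.3,0,0],[0.3,0,0],[0.3,0,0],[0.2,0,0]],"turn":[0,0,0,0,0]}' 
python3 -m pendant '{"dp":[[0.2,0,0],[0.2,0,0],[0.2,0,0]],"turn":[0,0,0]}' 
python3 -c "
from h import *
s=sense();print(w2j(s['eef_pos']),RJ.T@s['force'])"
```

```text
time_s: 6.75
eef_pos: [0.5772, 0.1584, 0.0266]
orientation: [-90.0, -0.0, -72.6]
force: [0.1, 2.8, -0.7]
gripper_width: 0.0004
time_s: 7.12
eef_pos: [0.5789, 0.1528, 0.0266]
orientation: [-90.0, -0.0, -72.6]
force: [-0.0, 4.6, -0.6]
gripper_width: 0.0004
[69.2328853  95.19994575 26.58241211] [ 1.36848349  4.4139849  -0.6296801 ]
```

```bash
python3 -m pendant '{"dp":[[0.15,0,0],[0.15,0,0],[0.1,0,0],[0.1,0,0]],"turn":[0,0,0,0]}' 
python3 -m pendant '{"dp":[[0.1,0,0],[0.1,0,0]],"turn":[0,0]}' 
python3 -c "
from h import *
s=sense();print(w2j(s['eef_pos']),RJ.T@s['force'])"
```

```text
time_s: 7.62
eef_pos: [0.5804, 0.1481, 0.0266]
orientation: [-90.0, -0.0, -72.6]
force: [0.5, 4.6, -1.4]
gripper_width: 0.0005
time_s: 7.88
eef_pos: [0.581, 0.1461, 0.0266]
orientation: [-90.0, -0.0, -72.6]
force: [0.5, 5.8, -2.0]
gripper_width: 0.0005
[69.24478351 88.20379894 26.60334212] [ 2.20496011  5.39932809 -1.98648   ]
```

```bash
for k in 1 2; do python3 -m pendant '{"dp":[[0.05,0,0],[0.05,0,0]],"turn":[0,0]}' | grep force; done
python3 -m pendant '{"dp":[[0.04,0,0]],"turn":[0]}'|grep force 
python3 -c "
from h import *
s=sense();print(w2j(s['eef_pos']),RJ.T@s['force'])"
```

```text
force: [0.5, 4.2, -2.3]
force: [1.0, 5.5, -1.5]
force: [-0.3, 8.9, -1.7]
[69.19767875 86.12921862 26.59446923] [ 2.36056853  8.59718979 -1.71962146]
```

```bash
python3 -m pendant '{"dp":[[0.02,0,0],[0,0,0]],"turn":[0,0]}'|grep force 
python3 -c "
from h import *
s=sense();print(w2j(s['eef_pos']),RJ.T@s['force'])"
```

```text
force: [0.0, 7.8, -1.9]
[69.22187579 86.129678   26.6302868 ] [ 2.36550074  7.44314728 -1.89655916]
```

```bash
python3 -m pendant '{"dp":[[0.03,0,0],[0.03,0,0],[0,0,0]],"turn":[0,0,0]}'|grep force 
python3 - <<'E'
from h import *
s,im=snap('top','t4');print(w2j(s['eef_pos']),RJ.T@s['force'])
i=cv2.imread('pics/t4.png')[145:265,235:365]; cv2.imwrite('pics/t4c.png',cv2.resize(i,None,fx=5,fy=5,interpolation=cv2.INTER_CUBIC))
E
```

```text
force: [-0.1, 12.7, -2.1]
[69.21847136 86.09167734 26.62521475] [ 3.71252232 12.17840121 -2.10437804]
```

View pics/t4c.png

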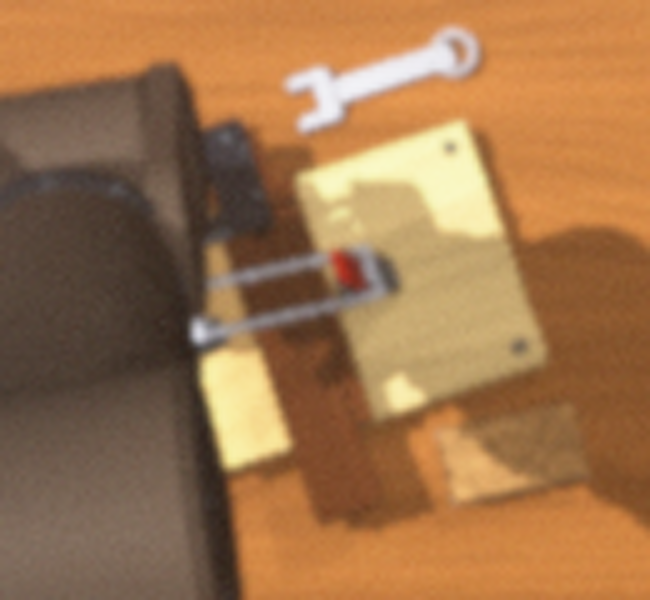

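```bash
python3 -m pendant '{"dp":[[-0.5,0,0],[-2,0,0],[-1,-3,0],[0,-5,0],[0,-5,0]],"turn":[0,0,0,0,0]}' 
python3 -m pendant '{"dp":[[0,-5,0],[0,-5,0],[0,-3,0]],"turn":[0,0,0]}' 
python3 -c "
from plan import *
plan(j2w([0,115,285]),17.5,9)"
```

```text
time_s: 9.8
eef_pos: [0.5707, 0.1774, 0.1579]
orientation: [-90.1, -0.0, -72.6]
force: [-0.0, -0.1, 0.2]
gripper_width: 0.0006
time_s: 10.18
eef_pos: [0.5712, 0.1773, 0.2894]
orientation: [-89.9, -0.0, -72.6]
force: [0.0, -0.8, -0.3]
gripper_width: 0.0006
[0.07, 0.05, -0.77] -10.01
[-0.07, 0.05, -0.77] -10.01
[-0.2, 0.05, -0.75] -10.01
[-0.33, 0.05, -0.7] -10.01
[-0.44, 0.05, -0.63] -10.01
[-0.55, 0.05, -0.54] -10.01
[-0.63, 0.05, -0.44] -10.01
[-0.7, 0.05, -0.32] -10.01
[-0.75, 0.05, -0.2] -10.01
```

```bash
python3 -m pendant '{"dp":[[0.1,0,-0.8],[-0.1,0,-0.8],[-0.2,0,-0.8],[-0.3,0,-0.7],[-0.4,0,-0.6]],"turn":[-10,-10,-10,-10,-10]}' 60 10
python3 -m pendant '{"dp":[[-0.6,0,-0.5],[-0.6,0,-0.4],[-0.7,0,-0.3],[-0.8,0,-0.2],[0,0,0]],"turn":[-10,-10,-10,-10,0]}' 
cat > look.py <<'E'
from h import *
import pickle,sys
n=sys.argv[1]; s,im=snap('wrist',n); pickle.dump((s,im),open(n+'.pkl','wb'))
i=cv2.imread(f'pics/{n}.png'); cv2.imwrite(f'pics/{n}c.png',cv2.resize(i[100:350,220:420],None,fx=2.4,fy=2.4,interpolation=cv2.INTER_CUBIC)) if len(sys.argv)>2 else 0
print(w2j(s['eef_pos']),s['orientation'],RJ.T@s['force'])
E
python3 look.py w5
python3 -m pendant '{"dp":[[0,0,-5],[0,0,-4],[0,0,0],[0,0,0]],"turn":[0,0,0,0]}'
python3 look.py w6
```

```text
time_s: 10.8
eef_pos: [0.5346, 0.1616, 0.2866]
orientation: [-90.0, 0.0, -22.3]
force: [0.6, 0.5, 0.9]
gripper_width: 0.0451
time_s: 11.42
eef_pos: [0.5058, 0.1509, 0.2868]
orientation: [-90.0, 0.0, 17.3]
force: [0.6, 0.1, 0.7]
gripper_width: 0.0726
[ -1.03615981 115.39094857 286.78746298] [-9.00194711e+01  3.38818602e-03  1.73416484e+01] [ 0.55938034 -0.06430791  0.69140165]
time_s: 11.98
eef_pos: [0.5333, 0.0651, 0.2865]
orientation: [-90.0, 0.0, 17.3]
force: [-0.5, 0.7, 0.2]
gripper_width: 0.0725
[ -0.65506128  25.24559777 286.4914782 ] [-8.99930789e+01  1.58707606e-02  1.72509276e+01] [-0.25210354  0.80851185  0.17424841]
```

View pics/w5.png

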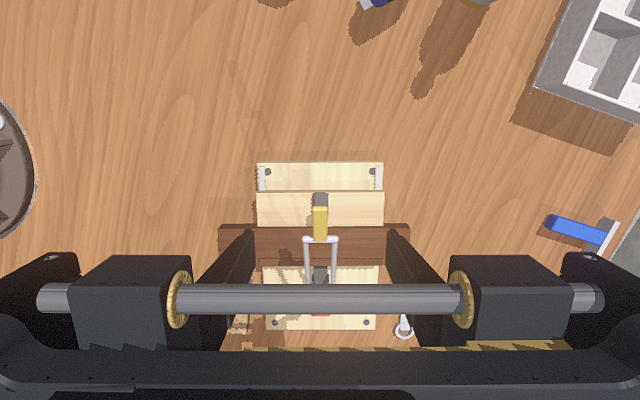

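View pics/w6.png

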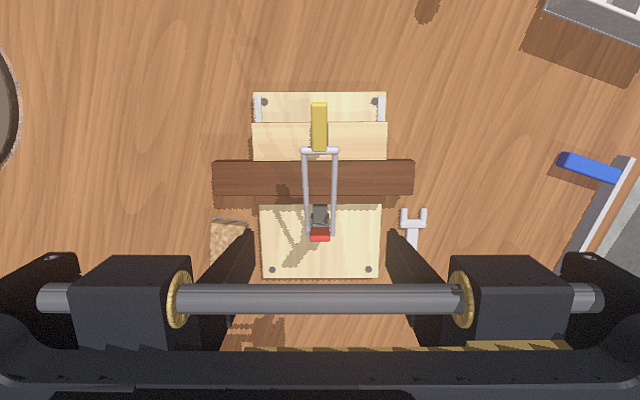

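```bash
python3 - <<'E'
import cv2,numpy as np
a=cv2.imread('pics/w5.png')[155:260,245:395];b=cv2.imread('pics/w6.png')[85:285,240:400]
cv2.imwrite('pics/w5z.png',cv2.resize(a,None,fx=5,fy=5,interpolation=cv2.INTER_CUBIC));cv2.imwrite('pics/w6z.png',cv2.resize(b,None,fx=3,fy=3,interpolation=cv2.INTER_CUBIC))
for n in('w5','w6'):
    i=cv2.imread(f'pics/{n}.png');h=cv2.cvtColor(i,cv2.COLOR_BGR2HSV)
    m=cv2.inRange(h,(20,130,90),(32,255,255));m[:60]=0;m[260:]=0;m[:,:280]=0;m[:,360:]=0
    c=max(cv2.findContours(m,0,2)[0],key=cv2.contourArea);print(n,cv2.boundingRect(c),cv2.boxPoints(cv2.minAreaRect(c)).tolist())
E
```

```text
w5 (313, 234, 14, 7) [[313.0, 234.0], [326.0, 234.0], [326.0, 240.0], [313.0, 240.0]]
w6 (311, 105, 15, 47) [[310.7275085449219, 105.00824737548828], [323.7761535644531, 104.61283874511719], [325.1761779785156, 150.81283569335938], [312.1275329589844, 151.208251953125]]
```

View pics/w5z.png

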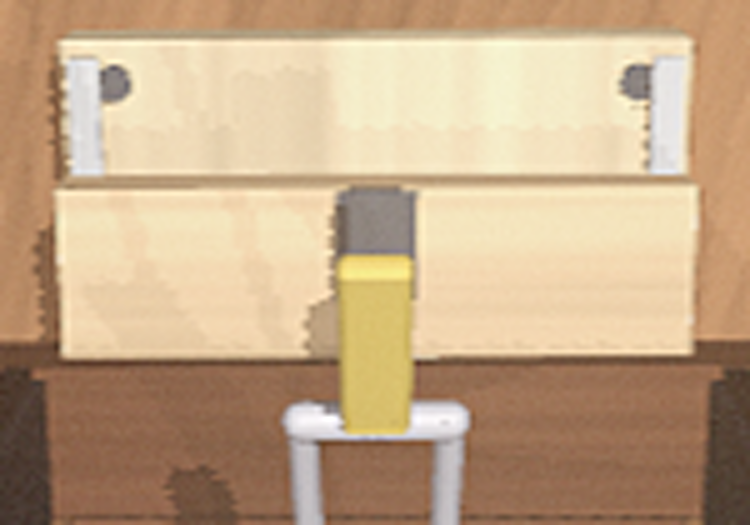

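View pics/w6z.png

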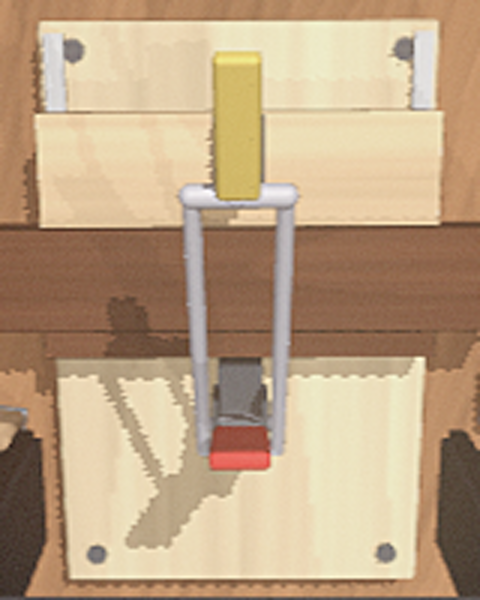

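```bash
python3 - <<'E'
from h import *
import pickle
s1,i1=pickle.load(open('w5.pkl','rb'));s2,i2=pickle.load(open('w6.pkl','rb'))
A=lambda p:np.array(p)/5+[245-.4,155-.4]
B=lambda p:np.array(p)/3+[240-.33,85-.33]
def t(nm,a,b):
    r1=rays(i1,[A(a)],s1);r2=rays(i2,[B(b)],s2);x,e=tri([(r1[0],r1[1][0]),(r2[0],r2[1][0])]);print(nm,w2j(x).round(1),np.round(e[0]*1000,1))
t('tabendL',(342,278),(216,64));t('tabendR',(411,278),(259,64));t('tabbaseL',(345,432),(219,198));t('tabbaseR',(410,432),(260,198))
t('barL',(285,420),(180,195));t('barR',(470,420),(297,195))
t('jBL',(57,187),(37,113));t('jBR',(695,187),(442,113));t('jFL',(62,357),(40,226));t('jFR',(692,355),(440,224));t('endL',(58,36),(42,22));t('endR',(692,36),(438,20))
def one(nm,f,im,s,z,*ps): print(nm,[w2j(x).round(1).tolist() for x in onz(im,[f(p) for p in ps],z,s)])
one('w5 jawB',A,i1,s1,.034,(57,187),(695,187));one('w6 jawB',B,i2,s2,.034,(37,113),(442,113))
one('w5 end',A,i1,s1,.018,(58,36),(692,36));one('w6 end',B,i2,s2,.018,(42,22),(438,20));one('w6 latch end',B,i2,s2,.018,(68,578),(414,578))
one('w5 keeper far edge z56',A,i1,s1,.056,(342,187),(414,190))
one('w5 keeper far edge z45',A,i1,s1,.045,(342,187),(414,190))
one('lever tip',B,i2,s2,.136,(212,448),(270,448))
E
```

```text
tabendL [ -6.9  99.6 173.8] 0.1
tabendR [  5.2  99.6 173.8] 0.2
tabbaseL [ -7.   59.7 150. ] 0.1
tabbaseR [  5.8  59.6 150. ] 0.1
barL [-19.3  59.9 144.3] 0.1
barR [ 17.8  59.8 144.1] 0.3
jBL [-85.1  79.8  33.2] 0.2
jBR [83.6 79.1 32. ] 0.1
jFL [-86.   32.9  35.4] 0.1
jFR [84.4 33.1 35.5] 0.1
endL [-85.6 116.7  13.5] 1.0
endR [ 83.5 116.8  16.1] 0.2
w5 jawB [[-85.1, 80.0, 34.0], [83.1, 79.6, 34.0]]
w6 jawB [[-84.8, 79.9, 34.0], [83.3, 79.2, 34.0]]
w5 end [[-85.7, 117.5, 18.0], [83.4, 117.1, 18.0]]
w6 end [[-83.7, 116.6, 18.0], [82.9, 116.7, 18.0]]
w6 latch end [[-86.0, -144.0, 18.0], [84.1, -144.6, 18.0]]
w5 keeper far edge z56 [[-9.4, 85.6, 56.0], [8.6, 84.8, 56.0]]
w5 keeper far edge z45 [[-9.7, 82.7, 45.0], [8.8, 81.9, 45.0]]
lever tip [[-10.5, -28.4, 136.0], [9.5, -28.5, 136.0]]
```

```bash
python3 -m pendant '{"dp":[[0,0,4],[0,3,2.3],[0,4,0],[0,3,0],[0,2,0]],"turn":[-0.3,0,0,0,0]}' 110 15
python3 -m pendant '{"dp":[[0,0.8,0],[0,0.6,0],[0,0,0]],"turn":[0,0,0]}' 
python3 look.py w7
```

```text
time_s: 12.65
eef_pos: [0.5136, 0.1259, 0.1654]
orientation: [-90.0, 0.1, 17.7]
force: [0.6, 0.3, -0.3]
gripper_width: 0.054
time_s: 13.02
eef_pos: [0.5144, 0.125, 0.1529]
orientation: [-90.0, -0.0, 17.7]
force: [0.9, 0.5, -0.1]
gripper_width: 0.0538
[ -0.63280821  88.02058072 152.86193779] [-9.00093856e+01 -1.83847447e-02  1.77043471e+01] [ 1.04594859  0.17528605 -0.08462076]
```

View pics/w7.png

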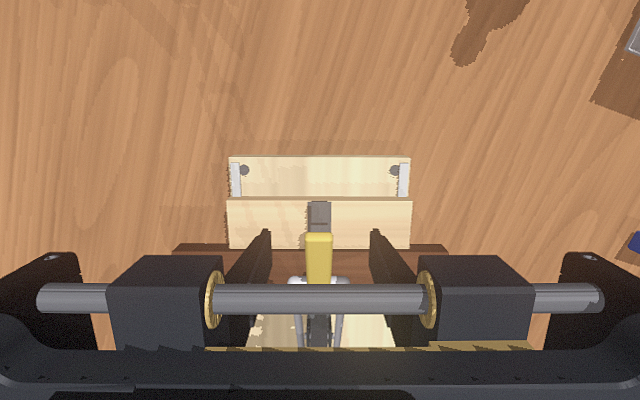

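Tab (yellow, 318,258) sits between the open fingers (centred about 318). Close gently.

```bash
python3 -m pendant '{"dp":[[0,0,0],[0,0,0],[0,0,0],[0,0,0],[0,0,0]],"turn":[0,0,0,0,0]}' 255 15
python3 -c "
from h import *
s=sense();print(w2j(s['eef_pos']),RJ.T@s['force'])"
```

```text
time_s: 13.7
eef_pos: [0.514, 0.1246, 0.1525]
orientation: [-90.0, 0.1, 17.7]
force: [-1.2, 0.1, 0.4]
gripper_width: 0.0133
[ -1.16242131  87.85728187 152.49909307] [-1.15091665  0.4607457   0.36601096]
```

```bash
cat > link.py <<'E'
from h import *
from scipy.optimize import fsolve
def fk(a,f):
    p=np.array([-50-22*np.cos(a-np.radians(20)),52+22*np.sin(a-np.radians(20))]);u=np.array([np.cos(f),np.sin(f)]);n=np.array([-u[1],u[0]])
    return p+132*u, p+168*u+3*n
def bar2(b,g=(1.8,.3)):
    a,f=fsolve(lambda q:fk(*q)[0]-b,g);return a,f,fk(a,f)[1]
def grip2(G,g=(1.8,.2)):
    a,f=fsolve(lambda q:fk(*q)[1]-G,g);return a,f,fk(a,f)[0]
if __name__=='__main__':
    OFF=13
    s=sense();j=w2j(s['eef_pos']);print(j,grip2(j[1:]+[0,OFF]),RJ.T@s['force'])
    g=(1.8,.5)
    for b in [(61,140),(65,125),(70,110),(74,98),(77,88),(77.5,80),(77.5,70),(77.5,60),(77.5,50),(77.5,44),(66,57),(66,50),(66,44)]:
        a,f,G=bar2(b,g); g=(a,f); print(b,round(a,2),round(np.degrees(f),1),'TCP',(G-[0,OFF]).round(1))
E
python3 link.py
```

```text
[ -1.16242131  87.85728187 152.49909307] (np.float64(1.7856913672157446), np.float64(0.55940165600117), array([ 58.93669884, 143.85192519])) [-1.15091665  0.4607457   0.36601096]
(61, 140) 1.77 30.1 TCP [ 90.6 147.7]
(65, 125) 1.63 23.2 TCP [ 96.9 128.9]
(70, 110) 1.61 16.3 TCP [103.7 110. ]
(74, 98) 1.66 10.8 TCP [108.8  94.7]
(77, 88) 1.73 6.3 TCP [112.5  81.9]
(77.5, 80) 1.72 2.8 TCP [113.3  71.8]
(77.5, 70) 1.72 -1.5 TCP [113.6  59. ]
(77.5, 60) 1.75 -5.9 TCP [113.6  46.3]
(77.5, 50) 1.81 -10.4 TCP [113.4  33.4]
(77.5, 44) 1.87 -13.1 TCP [113.2  25.7]
(66, 57) 1.13 -4.6 TCP [102.1  44.1]
(66, 50) 1.19 -8.0 TCP [102.1  35. ]
(66, 44) 1.26 -11.1 TCP [101.9  27. ]
```

```bash
python3 -m pendant '{"dp":[[0,0.5,0.3],[0,0.9,0.3],[0,1,0.3],[0,0.9,0.3],[0,1,0.4]],"turn":[0,0,0,0,0]}'
python3 -m pendant '{"dp":[[0,1.5,0.5],[0,1.3,0.4],[0,0,0]],"turn":[0,0,0]}'
python3 link.py|head -1
python3 - <<'E'
from h import *
s,im=snap('scene','s8');i=cv2.imread('pics/s8.png');cv2.imwrite('pics/s8c.png',cv2.resize(i[150:270,280:420],None,fx=5,fy=5,interpolation=cv2.INTER_CUBIC))
E
```

```text
time_s: 14.32
eef_pos: [0.5093, 0.14, 0.1088]
orientation: [-90.0, 0.0, 17.7]
force: [-2.4, -1.8, -0.4]
gripper_width: 0.0138
time_s: 14.7
eef_pos: [0.5065, 0.1488, 0.0805]
orientation: [-90.0, 0.1, 17.7]
force: [-2.9, -0.5, -1.5]
gripper_width: 0.0136
[ -1.06408675 113.153964    80.46435544] (np.float64(1.7506610466601915), np.float64(0.1001288361855983), array([77.63416221, 86.88076366])) [-2.95939766  0.36850728 -1.46254998]
```

View pics/s8c.png

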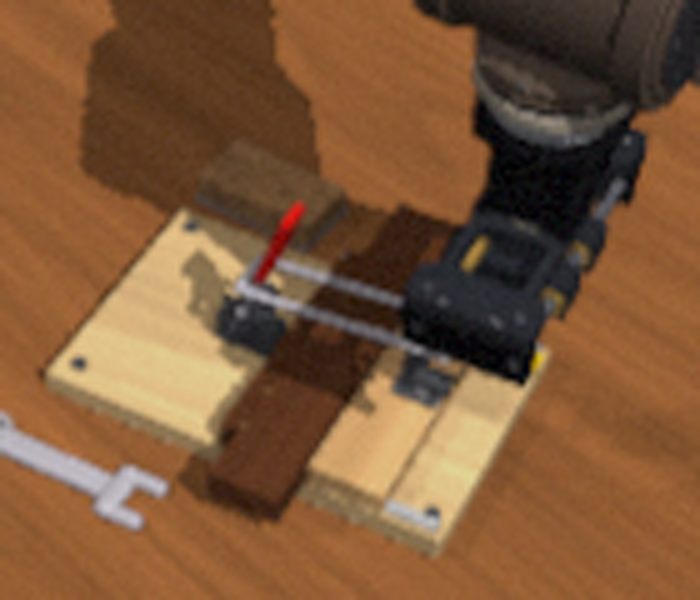

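```bash
python3 -m pendant '{"dp":[[0,0.6,0.05],[0,0.6,0],[0,0.6,0],[0,0.5,0],[0,0.4,0]],"turn":[0,0,0,0,0]}'|grep force
python3 link.py|head -1
python3 -m pendant '{"dp":[[0,0.2,0],[0,0.2,0]],"turn":[0,0]}'|grep force
python3 link.py|head -1
```

```text
force: [-2.9, -1.3, 0.6]
[ -0.83648703 113.07568568  54.26211833] (np.float64(1.6982021133701888), np.float64(-0.05476027485437047), array([76.96544984, 66.23700003])) [-3.19313936 -0.40340157  0.55684235]
force: [-3.2, -1.8, 1.4]
[ -0.81189628 113.18855659  50.51572502] (np.float64(1.7120167471353254), np.float64(-0.07746906332928258), array([77.06435398, 63.31082025])) [-3.62298731 -0.77385618  1.41868074]
```

```bash
for k in 1 2 3; do python3 -m pendant '{"dp":[[-0.02,0.1,0],[0,0.1,0]],"turn":[0,0]}'|grep force
python3 link.py|head -1|cut -c1-400; done
```

```text
force: [-2.9, -1.2, 1.2]
[ -0.91452296 113.24092006  48.63173358] (np.float64(1.7202807914349667), np.float64(-0.08892492068948131), array([77.11674053, 61.84066693])) [-3.12983979 -0.31124845  1.18422014]
force: [-2.2, -1.5, 1.2]
[ -1.05598578 113.26900707  46.63619995] (np.float64(1.7288597538634654), np.float64(-0.10105531710052777), array([77.15001966, 60.28330779])) [-2.53114653 -0.75231968  1.2386762 ]
force: [-0.7, -0.3, 0.8]
[ -1.22457375 113.25756588  44.59995719] (np.float64(1.7369091041837321), np.float64(-0.11341922343851002), array([77.1493397 , 58.69357597])) [-0.70427641 -0.06256837  0.77405293]
```

```bash
for k in 1 2 3 4; do python3 -m pendant '{"dp":[[0,0.06,0],[0,0.06,0]],"turn":[0,0]}'|grep force
python3 link.py|head -1|cut -c1-400; done
```

```text
force: [-1.5, -0.8, 1.1]
[ -1.29392461 113.27146417  43.40410236] (np.float64(1.7431637960957866), np.float64(-0.12071865759075058), array([77.17218267, 57.76125929])) [-1.64042923 -0.2928889   1.06709334]
force: [-1.6, -0.6, 0.9]
[ -1.31692927 113.27231392  42.19655258] (np.float64(1.7492777834444202), np.float64(-0.12808540427734563), array([77.18400968, 56.81960453])) [-1.67835853 -0.08260484  0.8632298 ]
force: [0.6, -1.0, 1.9]
[ -1.36841516 113.27890125  40.99595739] (np.float64(1.756043214065317), np.float64(-0.13542566273813222), array([77.20348273, 55.88386073])) [ 0.24052927 -1.15085327  1.87605239]
force: [-2.6, -1.0, 11.5]
[ -1.2529055  113.25898183  40.28019128] (np.float64(1.7591538524988763), np.float64(-0.13978249747932509), array([77.19213097, 55.32525084])) [-2.78151448 -0.11989354 11.48378951]
```

```bash
python3 -m pendant '{"dp":[[0,-0.07,0],[0,0,0]],"turn":[0,0]}'|grep force
python3 - <<'E'
from link import *
s=sense();j=w2j(s['eef_pos']);a,f,b=grip2(j[1:]+[0,13]);print(j,b,RJ.T@s['force'])
for y in [77,75,73,71,69,67,66,65]:
    a2,f2,G=bar2((y,b[1]),(a,f));print(y,round(a2,2),(G-[0,13]).round(2))
E
```

```text
force: [-0.4, -0.8, 4.6]
[ -1.31892583 113.30815684  40.69685348] [77.23630752 55.65176686] [-0.60630762 -0.59528353  4.61278025]
77 1.75 [113.07  40.71]
75 1.65 [111.08  40.84]
73 1.55 [109.09  41.03]
71 1.45 [107.1   41.29]
69 1.33 [105.11  41.63]
67 1.21 [103.12  42.09]
66 1.14 [102.12  42.36]
65 1.07 [101.12  42.69]
```

```bash
python3 -m pendant '{"dp":[[0,-0.06,0],[0,0,-0.2],[0,-0.02,-0.2]],"turn":[0,0,0]}'|grep force
python3 link.py|head -1
python3 -m pendant '{"dp":[[0,-0.02,-0.1],[0,-0.02,-0.1]],"turn":[0,0]}'|grep force
python3 link.py|head -1
```

```text
force: [-1.1, 5.1, -0.1]
[ -1.53012494 109.7040975   41.0773077 ] (np.float64(1.582558381693902), np.float64(-0.1292762556016565), array([73.61775167, 55.7433343 ])) [ 0.44220858  5.16414617 -0.10308652]
force: [-0.8, 6.0, -1.3]
[ -1.53397771 107.66797567  41.43051753] (np.float64(1.4757854224316258), np.float64(-0.12180947266642034), array([71.57019605, 55.82705128])) [ 1.03219929  5.9426521  -1.33749125]
```

```bash
for k in 1 2; do python3 -m pendant '{"dp":[[0,-0.02,-0.1],[0,-0.02,-0.1]],"turn":[0,0]}'|grep force
python3 link.py|head -1; done
```

```text
force: [-1.1, 5.5, -0.9]
[ -1.55098106 105.732891    41.78161078] (np.float64(1.3679496481479034), np.float64(-0.11293509923961338), array([69.62413961, 55.85774857])) [ 0.6423141   5.56926554 -0.85566231]
force: [-0.9, 5.5, -0.9]
[ -1.58522884 103.75258511  42.1247208 ] (np.float64(1.2487288600773616), np.float64(-0.10189230113595402), array([67.63415197, 55.80205942])) [ 0.81016884  5.48784207 -0.93842603]
```

```bash
for k in 1 2 3; do python3 -m pendant '{"dp":[[0,-0.01,-0.05],[0,0,0]],"turn":[0,0]}'|grep force
python3 link.py|head -1; done
```

```text
force: [-0.6, 6.5, -1.2]
[ -1.56510619 103.22988502  42.22268957] (np.float64(1.2152269190261147), np.float64(-0.09851294302289791), array([67.10936916, 55.77796744])) [ 1.35444514  6.35702628 -1.1797583 ]
force: [-1.9, 4.6, -1.0]
[ -1.59591061 102.76721062  42.3233789 ] (np.float64(1.1846483002140311), np.float64(-0.09526390240925917), array([66.64508129, 55.76129703])) [-0.40268302  4.9123108  -1.00382356]
force: [-1.3, 4.4, -2.4]
[ -1.58784759 102.26058048  42.43122746] (np.float64(1.1501481950170496), np.float64(-0.09152433646694956), array([66.1370661 , 55.73406175])) [ 0.10641659  4.53007513 -2.39062101]
```

```bash
for k in 1 2; do python3 -m pendant '{"dp":[[0,-0.01,-0.04],[0,0,0]],"turn":[0,0]}'|grep force
python3 link.py|head -1; done
python3 - <<'E'
from h import *
s,im=snap('scene','s9');i=cv2.imread('pics/s9.png');cv2.imwrite('pics/s9c.png',cv2.resize(i[170:270,300:420],None,fx=6,fy=6,interpolation=cv2.INTER_CUBIC))
E
python3 look.py w9
```

```text
force: [-1.9, 5.4, -2.2]
[ -1.5439411  101.84564696  42.5469302 ] (np.float64(1.1208592810689284), np.float64(-0.08811819635735692), array([65.72131063, 55.72672122])) [-0.19282642  5.67137807 -2.24445675]
force: [-1.0, 5.3, -2.1]
[ -1.58576874 101.49516073  42.62756963] (np.float64(1.095503196143226), np.float64(-0.08522307456868958), array([65.37045528, 55.70277569])) [ 0.6826997   5.35655101 -2.12162068]
[ -1.55884244 101.4669258   42.61894582] [-8.99617587e+01  3.68638384e-02  1.76784028e+01] [-0.10160286  5.19255589 -1.22244547]
```

View pics/s9c.png

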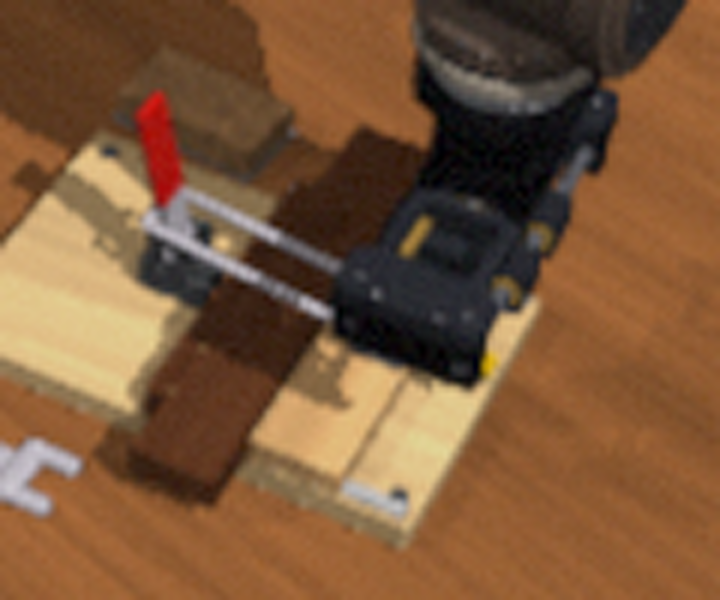

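View pics/w9.png

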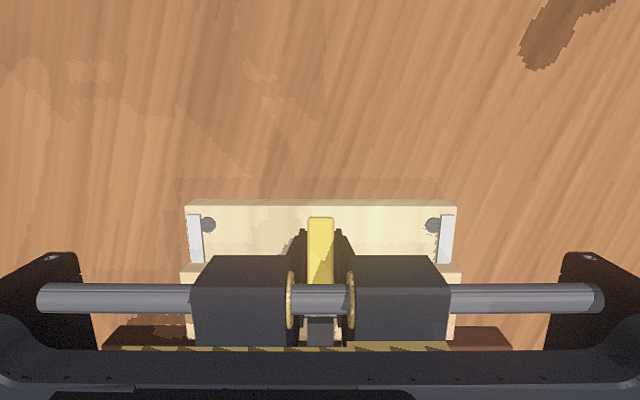

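```bash
for k in 1 2 3; do python3 -m pendant '{"dp":[[0,-0.06,0],[0,0,0]],"turn":[0,0]}'|grep force
python3 link.py|head -1; done
```

```text
force: [-1.3, 5.1, -1.3]
[ -1.5697672  101.38447427  43.31624511] (np.float64(1.0842411061699573), np.float64(-0.08002545487795573), array([65.25986588, 56.20368852])) [ 0.27603156  5.2164937  -1.2869869 ]
force: [-1.9, 5.9, -1.1]
[ -1.55883513 101.30328155  43.97129352] (np.float64(1.0754546034976458), np.float64(-0.07526179452477362), array([65.17961922, 56.68665349])) [-0.01409318  6.15046336 -1.07826756]
force: [-1.8, 5.0, -1.7]
[ -1.54445938 101.22179215  44.63036759] (np.float64(1.0668137628028158), np.float64(-0.07048311071465962), array([65.09990247, 57.17310791])) [-0.24768111  5.30118737 -1.74523015]
```

```bash
for k in 1 2 3; do python3 -m pendant '{"dp":[[0,-0.05,0],[0,0,0]],"turn":[0,0]}'|grep force
python3 link.py|head -1; done
```

```text
force: [-2.7, 5.2, -0.5]
[ -1.51612385 101.14959353  45.18802566] (np.float64(1.0594098087022834), np.float64(-0.06642645171516619), array([65.02985601, 57.58423596])) [-1.06476017  5.74802247 -0.51582664]
force: [-1.2, 5.4, -3.5]
[ -1.5383447  101.09212185  45.59971887] (np.float64(1.0537210998299564), np.float64(-0.06340688012958816), array([64.97437218, 57.88686595])) [ 0.42636141  5.47570321 -3.52283715]
force: [-0.5, 4.6, -7.0]
[ -1.57941945 101.02925716  45.97453011] (np.float64(1.0478203791893717), np.float64(-0.060583406132523825), array([64.91366418, 58.15970264])) [ 0.94565532  4.56735002 -7.00805324]
```

```bash
python3 -m pendant '{"dp":[[0,0.14,0],[0,0.04,0],[0,0,-0.04],[0,0,0]],"turn":[0,0,0,0]}'|grep force
python3 link.py|head -1;for k in 1 2; do python3 -m pendant '{"dp":[[0,0,-0.04],[0,0,0]],"turn":[0,0]}'|grep force
python3 link.py|head -1; done
```

```text
force: [-2.1, 5.2, -1.6]
[ -1.41495404 100.62056757  44.66678029] (np.float64(1.0212568772462625), np.float64(-0.0656793090130186), array([64.50129126, 57.03600416])) [-0.43816155  5.55686444 -1.60296559]
force: [-2.0, 4.6, -0.9]
[ -1.41267099 100.24885991  44.65702196] (np.float64(0.9918792168724253), np.float64(-0.0626897297907242), array([64.13163075, 56.91826737])) [-0.50382867  4.99860885 -0.86513539]
force: [-1.9, 5.7, -0.4]
[-1.42461113 99.89210254 44.64939464] (np.float64(0.9625596241930573), np.float64(-0.05962628771812837), array([63.77730599, 56.80000065])) [-0.10495417  6.04810432 -0.40857128]
```

```bash
python3 - <<'E'
from h import *
s,im=snap('scene','s10');i=cv2.imread('pics/s10.png');cv2.imwrite('pics/s10c.png',cv2.resize(i[170:270,300:420],None,fx=6,fy=6,interpolation=cv2.INTER_CUBIC))
for a in [.85,.95,1.05,1.15,1.25,1.4]:
    p=proj(im,[j2w([-.7,-50-86*np.cos(a),52+86*np.sin(a)])])[0]; print(a,((p-[300,170]+.5)*6).round())
for a in [(x,-50,52) for x in (-11,11)]: print(((proj(im,[j2w(a)])[0]-[300,170])*6).round())
E
```

```text
0.85 [ 79. 107.]
0.95 [ 91. 104.]
1.05 [104. 101.]
1.15 [118. 101.]
1.25 [133. 101.]
1.4 [155. 105.]
[184. 224.]
[163. 251.]
```

View pics/s10c.png

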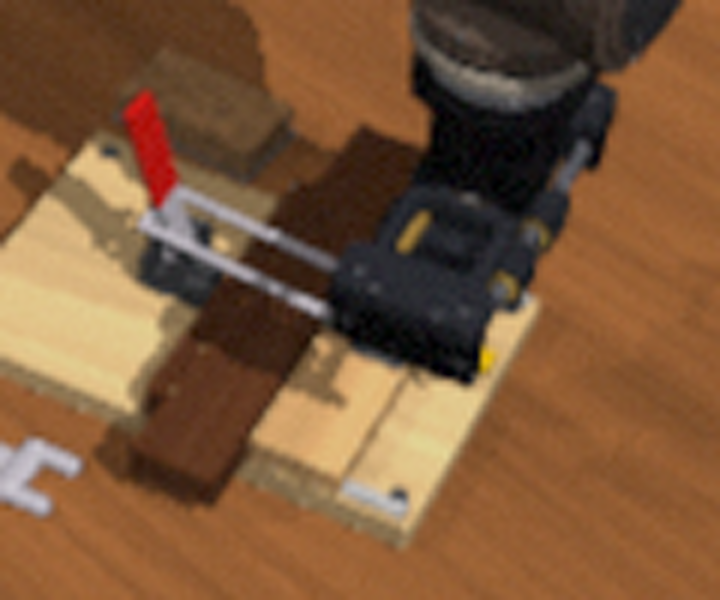

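```bash
for k in 1 2 3; do python3 -m pendant '{"dp":[[0,0,-0.05],[0,0,0]],"turn":[0,0]}'|grep force
python3 link.py|head -1; done
```

```text
force: [-2.4, 6.3, -0.9]
[-1.45417212 99.41875292 44.62582576] (np.float64(0.9217363300174224), np.float64(-0.05533125221403795), array([63.30793765, 56.62132575])) [-0.38849746  6.70643831 -0.86469135]
force: [-2.5, 5.5, -1.8]
[-1.38857088 98.91122147 44.63154771] (np.float64(0.8748529101202023), np.float64(-0.05005876315684687), array([62.80620431, 56.43666867])) [-0.68171266  6.00831669 -1.77401689]
force: [-2.3, 5.4, -1.6]
[-1.42173065 98.4318911  44.61854194] (np.float64(0.8270226777944538), np.float64(-0.04464411039860694), array([62.33387304, 56.22818524])) [-0.5608034   5.88799066 -1.60215292]
```

```bash
python3 - <<'E'
from h import *
s,im=snap('scene','s11');i=cv2.imread('pics/s11.png');cv2.imwrite('pics/s11c.png',cv2.resize(i[170:270,300:420],None,fx=6,fy=6,interpolation=cv2.INTER_CUBIC))
for n in ('s9','s10','s11'):
    h=cv2.cvtColor(cv2.imread(f'pics/{n}.png'),cv2.COLOR_BGR2HSV);m=cv2.inRange(h,(0,180,100),(6,255,255))|cv2.inRange(h,(174,180,100),(180,255,255));m[:170]=0;m[240:]=0;m[:,:300]=0;m[:,360:]=0
    y,x=np.nonzero(m);print(n,len(x),x.min(),x.max(),y.min(),y.max(),x.mean(),y.mean())
    v=np.linalg.svd(np.c_[x-x.mean(),y-y.mean()],full_matrices=False)[2][0];print(np.degrees(np.arctan2(v[1],v[0])))
for a in [.8,.9,1,1.1,1.2,1.3,1.4]:
    P=[j2w([-.7,-50-r*np.cos(a),52+r*np.sin(a)]) for r in (28,86)];p=proj(im,P);d=p[0]-p[1];print(a,p.mean(0).round(2),np.degrees(np.arctan2(d[1],d[0])).round(1))
E
```

```text
s9 91 322 330 185 203 326.0659340659341 193.6153846153846
80.91775196913949
s10 95 321 329 185 203 324.6421052631579 193.58947368421053
76.03395493341878
s11 104 318 328 185 203 323.16346153846155 193.57692307692307
69.14339925254176
0.8 [317.66 195.1 ] 51.6
0.9 [318.92 194.64] 55.7
1 [320.29 194.34] 60.0
1.1 [321.76 194.19] 64.6
1.2 [323.32 194.19] 69.6
1.3 [324.96 194.35] 75.0
1.4 [326.64 194.67] 80.9
```

```bash
python3 look.py w11; python3 -c "
import cv2
i=cv2.imread('pics/w11.png');cv2.imwrite('pics/w11c.png',cv2.resize(i[190:350,180:460],None,fx=2.8,fy=2.8))"
```

```text
[-1.42981024 98.44249511 44.61532374] [-8.99939281e+01 -1.04155078e-03  1.76894429e+01] [-1.44739483  5.51021805 -1.90933198]
```

View pics/w11c.png

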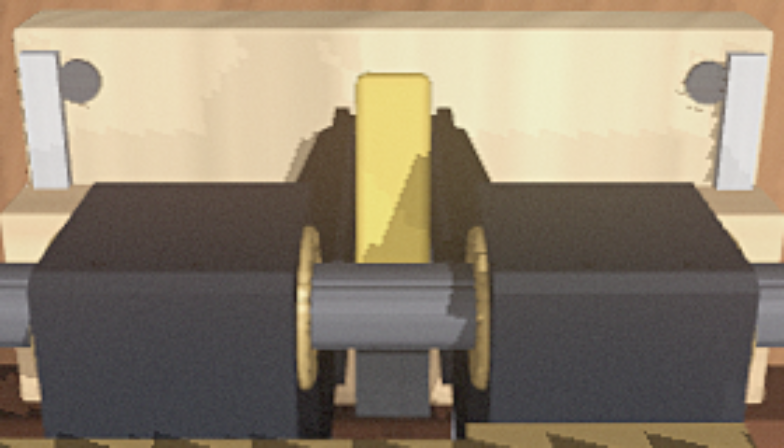

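```bash
for k in 1 2 3; do python3 -m pendant '{"dp":[[0,0,-0.04],[0,0,0]],"turn":[0,0]}'|grep force
python3 link.py|head -1; done
```

```text
force: [-2.1, 6.5, -0.9]
[-1.44110546 98.11376469 44.63593703] (np.float64(0.7927517478666734), np.float64(-0.04052043835572812), array([62.0217869 , 56.09673619])) [-0.0220211   6.82914046 -0.91700151]
force: [-2.8, 7.8, -0.5]
[-1.47082672 97.85580946 44.64009303] (np.float64(0.7631968312646926), np.float64(-0.036975900811025066), array([61.76951414, 55.97297275])) [-0.30185409  8.31902156 -0.50027489]
force: [-3.7, 8.6, -0.0]
[-1.44543739 97.61004733 44.69915894] (np.float64(0.7331064591569216), np.float64(-0.032993747480990605), array([61.53067684, 55.88835109])) [-0.89894923  9.33114565 -0.0203962 ]
```

```bash
python3 -m pendant '{"dp":[[0,0.06,0],[0,0,0],[0,0,0],[0,0,0]],"turn":[0,0,0,0]}' 110
python3 -m pendant '{"dp":[[0,-1,0],[0,-3,0],[0,-5,0],[0,-5,0],[0,-5,0]],"turn":[0,0,0,0,0]}' 
python3 -m pendant '{"dp":[[0,-5,0],[0,0,-4],[0,0,-4],[0,0,0],[0,0,0]],"turn":[0,0,0,0,0]}' 255
python3 look.py w12; python3 -c "
from h import *
s,im=snap('scene','s12');i=cv2.imread('pics/s12.png');cv2.imwrite('pics/s12c.png',cv2.resize(i[170:270,300:420],None,fx=6,fy=6,interpolation=cv2.INTER_CUBIC))"
```

```text
time_s: 24.75
eef_pos: [0.5111, 0.1332, 0.0439]
orientation: [-90.0, -0.0, 17.7]
force: [0.3, -0.2, -0.8]
gripper_width: 0.0486
time_s: 25.38
eef_pos: [0.5106, 0.1333, 0.2364]
orientation: [-90.0, -0.0, 17.7]
force: [0.4, 0.9, -0.1]
gripper_width: 0.0543
time_s: 26.0
eef_pos: [0.535, 0.0574, 0.2842]
orientation: [-90.0, -0.0, 17.7]
force: [-0.0, 0.5, -0.7]
gripper_width: 0.0091
[ -1.365777    17.42925204 284.2286432 ] [-8.99965285e+01 -2.44247187e-03  1.76702271e+01] [ 0.1093609   0.48315266 -0.69246099]
```

View pics/w12.png

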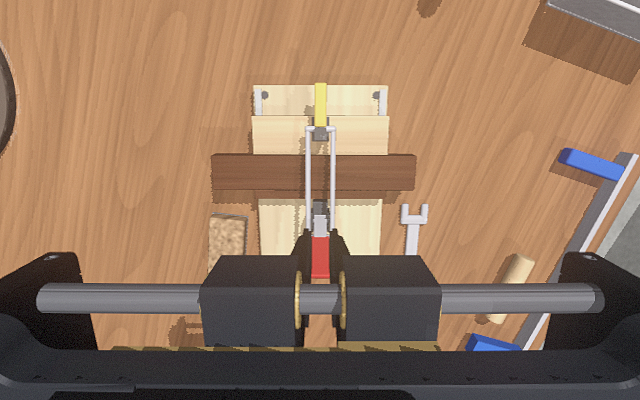

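View pics/s12c.png

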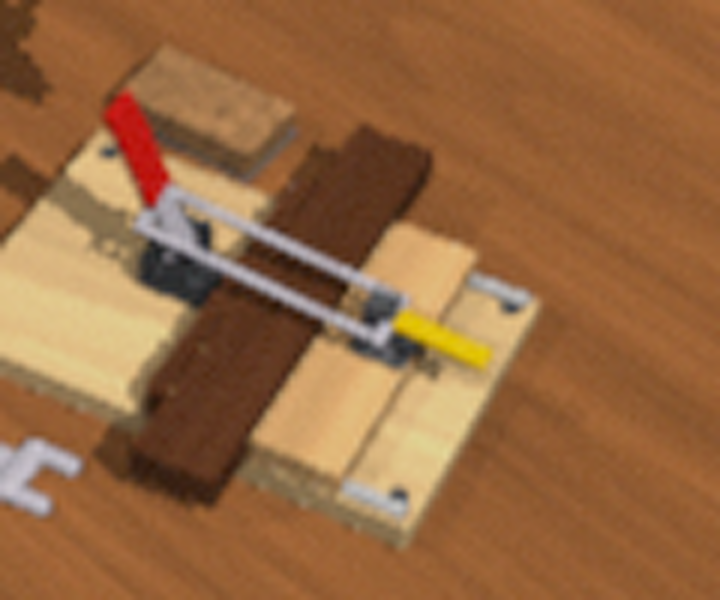

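```bash
python3 - <<'E'
import numpy as np
for a in [1.2,1.1,1.0,.9,.8,.7,.6,.5,.4,.3,.2,.1,0,-.03]:
    print(a,(-50-68*np.cos(a)+3.5*np.sin(a)+10).round(1),(52+68*np.sin(a)+3.5*np.cos(a)).round(1))
E
python3 -m pendant '{"dp":[[0.1,0,-3.2],[0,0,-3],[0,4,0],[0,5,0],[0,4,0]],"turn":[0,0,0,0,0]}'
python3 -m pendant '{"dp":[[0,3,0],[0,1.2,0],[0,0,0]],"turn":[0,0,0]}'
python3 -c "
from h import *
s,im=snap('scene','s13');i=cv2.imread('pics/s13.png');cv2.imwrite('pics/s13c.png',cv2.resize(i[150:270,280:420],None,fx=5,fy=5,interpolation=cv2.INTER_CUBIC));print(w2j(s['eef_pos']),RJ.T@s['force'],s['gripper_width'])"
```

```text
1.2 -61.4 116.6
1.1 -67.7 114.2
1.0 -73.8 111.1
0.9 -79.5 107.4
0.8 -84.9 103.2
0.7 -89.8 98.5
0.6 -94.1 93.3
0.5 -98.0 87.7
0.4 -101.3 81.7
0.3 -103.9 75.4
0.2 -105.9 68.9
0.1 -107.3 62.3
0 -108.0 55.5
-0.03 -108.1 53.5
time_s: 26.72
eef_pos: [0.5546, -0.0007, 0.1524]
orientation: [-90.0, 0.0, 17.8]
force: [0.4, 0.0, 0.2]
gripper_width: 0.0006
time_s: 27.1
eef_pos: [0.5551, -0.0011, 0.1119]
orientation: [-90.0, 0.0, 17.7]
force: [-0.2, -0.6, 0.7]
gripper_width: 0.0007
[  0.24918158 -44.45126696 111.93790576] [-0.41937444 -0.51921736  0.74827617] 0.0007263015965132838
```

View pics/s13c.png

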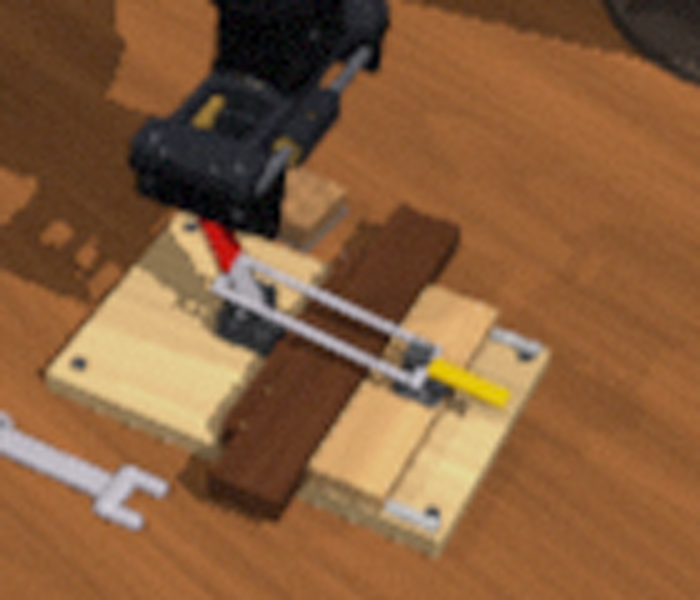

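```bash
python3 -m pendant '{"dp":[[-0.1,0,-0.8],[0,0,-0.8],[0,0,-0.6],[0,0,-0.5],[0,0.1,-0.3]],"turn":[0,0,0,0,0]}'
python3 -c "
from h import *
s=sense();print(w2j(s['eef_pos']),RJ.T@s['force'])"
```

```text
time_s: 27.78
eef_pos: [0.5631, -0.0306, 0.1108]
orientation: [-90.0, 0.0, 17.7]
force: [-1.3, 3.7, -0.5]
gripper_width: 0.0008
[ -1.00285549 -74.9577056  110.79026627] [-0.13353431  3.87131592 -0.48652469]
```

Contact with the lever at 3.9 N; follow its arc.

```bash
python3 -m pendant '{"dp":[[0,0.3,-0.5],[0,0.35,-0.5],[0,0.5,-0.5],[0,0.5,-0.5]],"turn":[0,0,0,0]}'
python3 -c "
from h import *
s=sense();print(w2j(s['eef_pos']),RJ.T@s['force'])"
python3 -m pendant '{"dp":[[0,0.5,-0.4],[0,0.6,-0.4],[0,0.6,-0.3]],"turn":[0,0,0]}'
python3 -c "
from h import *
s=sense();print(w2j(s['eef_pos']),RJ.T@s['force'])"
```

```text
time_s: 28.28
eef_pos: [0.5693, -0.0496, 0.0942]
orientation: [-90.0, 0.0, 17.7]
force: [-2.1, 4.4, 0.9]
gripper_width: 0.0011
[ -0.79755678 -94.96806992  94.15563262] [-0.65203396  4.78332513  0.89127728]
time_s: 28.65
eef_pos: [0.573, -0.0605, 0.0771]
orientation: [-90.0, -0.0, 17.7]
force: [-0.9, 0.7, 1.7]
gripper_width: 0.0
[  -0.52368314 -106.50411735   77.07451777] [-0.61446669  0.94162359  1.67119364]
```

```bash
python3 -c "
from h import *
s,im=snap('scene','s14');i=cv2.imread('pics/s14.png');cv2.imwrite('pics/s14c.png',cv2.resize(i[150:270,280:420],None,fx=5,fy=5,interpolation=cv2.INTER_CUBIC))"
```

```text
(no output)
```

View pics/s14c.png

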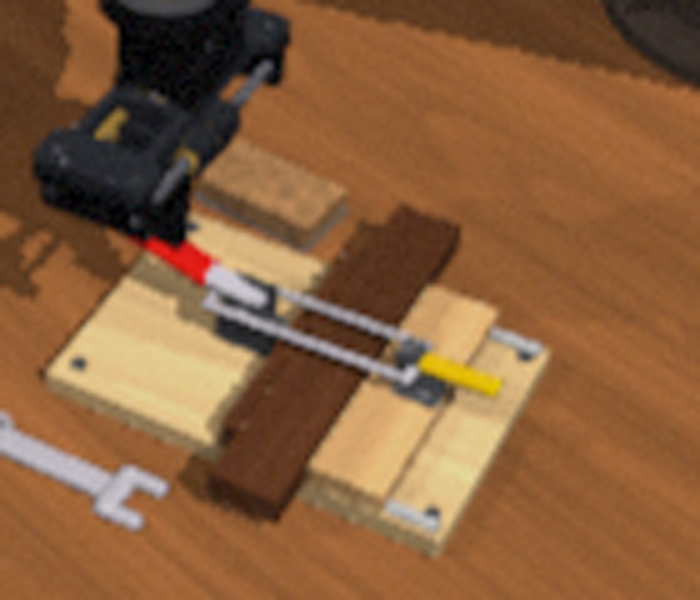

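```bash
python3 -m pendant '{"dp":[[0,0.5,-0.1],[0,0.5,-0.1],[0,0.5,0],[0,0.4,0]],"turn":[0,0,0,0]}'
python3 -m pendant '{"dp":[[0,0.1,0],[0,0.1,0],[0,0,0]],"turn":[0,0,0]}'
python3 -c "
from h import *
s=sense();print(w2j(s['eef_pos']),RJ.T@s['force'])
s,im=snap('scene','s15');i=cv2.imread('pics/s15.png');cv2.imwrite('pics/s15c.png',cv2.resize(i[150:270,280:420],None,fx=5,fy=5,interpolation=cv2.INTER_CUBIC))"
```

```text
time_s: 29.2
eef_pos: [0.5733, -0.0619, 0.0581]
orientation: [-90.0, 0.0, 17.7]
force: [0.4, -1.2, 0.7]
gripper_width: 0.0006
time_s: 29.58
eef_pos: [0.5733, -0.0619, 0.0565]
orientation: [-90.0, -0.0, 17.7]
force: [-0.1, 1.0, -0.3]
gripper_width: 0.0006
[  -0.65464323 -107.9302237    56.46076983] [ 0.23743281  0.94550266 -0.34921135]
```

View pics/s15c.png

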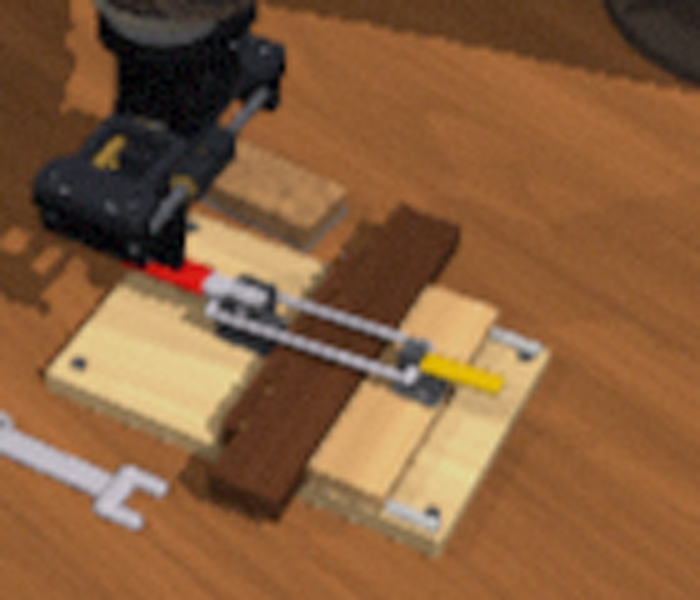

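```bash
for k in 1 2 3; do python3 -m pendant '{"dp":[[0,0.06,0],[0,0,0]],"turn":[0,0]}'|grep -E "force|pos";done
```

```text
eef_pos: [0.5733, -0.0619, 0.0559]
force: [-0.2, 0.4, 0.1]
eef_pos: [0.5734, -0.0619, 0.0558]
force: [-1.8, 0.1, 6.8]
eef_pos: [0.5734, -0.0619, 0.0557]
force: [-3.3, 0.7, 12.6]
```

```bash
python3 -m pendant '{"dp":[[0,-1,0],[0,-4,0],[0,-5,0],[0,-5,0],[0,-5,0]],"turn":[0,0,0,0,0]}'|tail -2
python3 -m pendant '{"dp":[[0,-3,2],[0,0,5],[0,0,0],[0,0,0]],"turn":[0,0,0,0]}' 0
python3 look.py w16; python3 - <<'E'
from h import *
s,im=snap('scene','s16');i=cv2.imread('pics/s16.png');cv2.imwrite('pics/s16c.png',cv2.resize(i[150:270,280:420],None,fx=5,fy=5,interpolation=cv2.INTER_CUBIC))
i=cv2.imread('pics/w16.png');cv2.imwrite('pics/w16c.png',cv2.resize(i[60:300,200:440],None,fx=2.5,fy=2.5,interpolation=cv2.INTER_CUBIC))
a=cv2.imread('pics/scene0.png').astype(int);b=cv2.imread('pics/s16.png').astype(int);d=(abs(a-b).max(2)>40).astype('uint8');d=cv2.morphologyEx(d,cv2.MORPH_OPEN,np.ones((3,3)))
for r in cv2.connectedComponentsWithStats(d)[2][1:]: print(r)
E
```

```text
force: [-0.3, 0.5, 0.4]
gripper_width: 0.0006
time_s: 31.5
eef_pos: [0.5521, 0.0046, 0.2848]
orientation: [-90.0, -0.0, 17.7]
force: [0.6, 0.1, -1.4]
gripper_width: 0.0352
[ -0.87777251 -38.0769376  284.81654086] [-9.00230619e+01 -1.14941539e-02  1.77271187e+01] [ 0.58908242 -0.0602081  -1.43745635]
[272   0  12   6  57]
[ 266    0   43   67 1235]
[363   0  27  25 317]
[408   0   6   3  17]
[418   0  12  10  60]
[ 453    0   94  159 8525]
[411   6   3   3   9]
[324  13   8   6  25]
[353  13   5  11  45]
[412  13  12  20 131]
[ 243   19  162  165 7511]
[384  19   5   5  19]
[369  22  12  19 111]
[382  26   4   6  22]
[379  35   4   6  21]
[386  34   4   7  21]
[ 373   35   47  109 2914]
[418  34  18  45 332]
[349  39  20  31 447]
[265  86  27  23 380]
[441 123   5   5  21]
[430 134   3   3   9]
[464 160   3   3   9]
[329 191  10  15  76]
[357 197   5   3  15]
[363 196   9   9  47]
[305 198  22  13 187]
[348 198   5   3  15]
[299 203   4   4  14]
[355 203   7   3  21]
[339 205   3   3   9]
[344 204   7   4  25]
[341 207  40  41 571]
[329 208   5   3  15]
[321 211   3   3   9]
[379 213   9   9  58]
[339 217   4   3  12]
[344 219   7   4  21]
[354 237   3   3   9]
[350 242   4   4  14]
[357 250  11   6  44]
[336 253   3   3   9]
```

View pics/w16c.png

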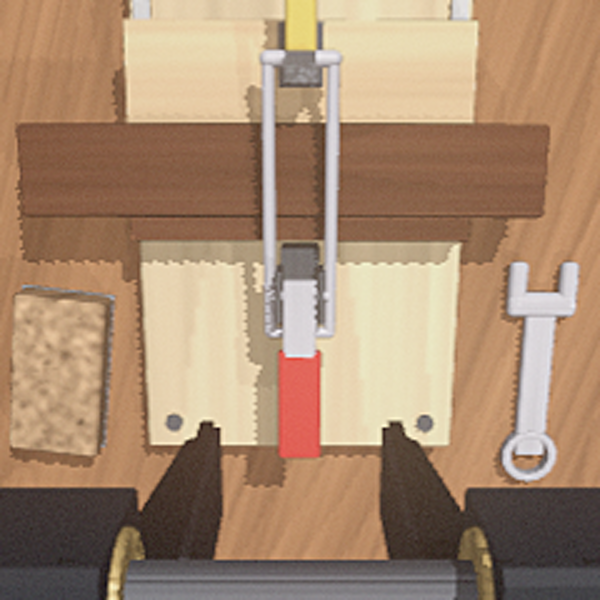

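View pics/s16c.png

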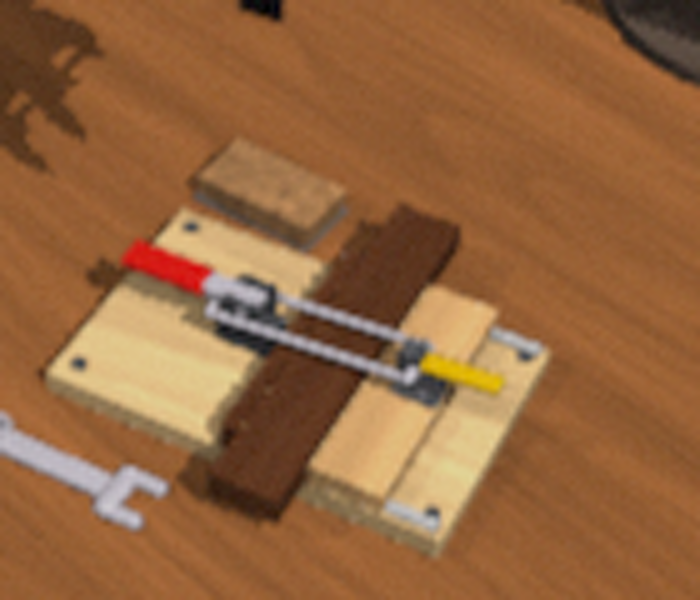

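```bash
python3 -c "
from cell import hand_in
print(hand_in())"
```

```text
the job is handed in; nothing more can be done
None
```

I pushed the jaw home, hooked the crossbar under the keeper's lip and pressed the red lever flat. The job is handed in, at about 31.5 s of the 72 s. No verdict was reported, and I got no failure notice.

- **Jaw and batten:** I pushed with shut fingers 70 mm to one side until the jaw met a stiff stop, peaking at 12 N on the tool. Afterwards the cameras put the jaw's back face at jig y about 79.7 mm (home is 80). The batten looked square against jaw and fence; I did not measure its own position.
- **Hooking:** I lowered the bar until it touched the ledge, slid it under the lip, and a gentle lift met the lip at 7 N. I then drew it back until it began to press the post, at about 9 N.
- **Lever:** I pushed it over along its arc and it met a hard stop at z 55.7 mm; flat should be 55.5. The last pictures show it flat and the bar in the keeper. The arm was clear with the gripper well above everything, and the bystanders in view had not moved.

**Checks that were off:**
- The bar briefly pressed the ledge at 11.5 N on the tool, roughly 14 N at the bar. That is above the light 10 N but under the 18 N limit.
- The bar position I worked out from the hand was about 4 mm off the lever angle seen in the scene camera, probably from the tab slipping a little in the fingers. I went by the camera and the force instead.
- I did not measure how far the keeper is drawn. I judged it from the lever being flat with the bar still hooked.

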